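# Make up a clamping kit in the kitting tray

### The arm

A 6-joint arm with a two-finger parallel gripper is mounted at the origin on the work surface. World frame = base frame: x ahead of the robot, y to its left, z up, the work surface at z = 0. Lengths are in m, angles in degrees, forces in N, time in s.
With the tool pointing down it reaches from about 0.4 to 0.825 m from the base axis. Payload 7 kg.
Tool frame: the origin (TCP) lies at the very end of the fingers, on their centre line; the grasp point (between the pads) lies hold_point_z behind it (hold_point_z is the distance from the TCP to the grasp point, in m); z points along the fingers, y is the line along which they close (so a half turn about z gives the same grasp; the last joint's range is limited). The gripper opens to 88 mm and grips with 3 to 60 N. Pads are 19 mm wide; open, the fingers measure 130 mm over their backs; the gripper's body (78 mm by 193 mm) begins 47 mm behind the grasp point.
Start: joints at [92.768, 20.546, 0.682, 0, -70.136, -16.507], TCP at [0.16, 0.656, 0.227] pointing down, gripper open.
Joint ranges: [-176.03, 176.03], [-82.01, 121.73], [-58.28, 71.71], [-173.87, 95.51], [-174.79, -0.11], [-173.66, 173.66]. Speed limits (degrees/s): [136.94, 136.94, 172.46, 180, 180, 180].

### API

Orientations are given as [roll, pitch, yaw] about the fixed x, y, z axes, in that order (R = Rz(yaw) Ry(pitch) Rx(roll)).
In Python, from plant import get_obs, snapshot, close_job, hold_point_z gives the robot as it stands.
- The arm moves only by the tool play_rows, never from a script. Its argument "commands" is a list that holds one entry, the list of rows, each a list of 7 numbers: the shift along the tool's x, y, z in cm, then the turn, a rotation vector about the tool's x, y, z in degrees, then the opening, from 0 (shut) to 1 (fully open). In form: [[[x, y, z, ax, ay, az, fingers], ...]]. A call has 1 to 20 rows; each row is the pose to reach, as a shift and turn from the pose commanded when the call began, along the tool's axes at that moment; what a row does not reach only later rows make up. A row lasts 1/12 s, in which the tool goes at most 41.7 mm and 7.16 degrees, less where a joint would pass 70% of its speed; a pose out of reach is approached as far as the arm can. A call with a gripper value outside its range is refused whole. The fingers move at their own pace and stop on an object; the grip force is fixed at half the most. Time passes only in rows, so rows that repeat a pose let the fingers close. It gives the time, the measured TCP pose, the force, the opening and the grip force at its end, in the units of the state.
- get_obs(): the state, without advancing time (a new reading comes with each control period).
- snapshot(name): name is "scene" or "top" or "wrist"; returns a dict with "frame" (480x640x3 uint8, red, green, blue), "camera_matrix" (3x3 intrinsics, pixels), "dist" ([k1, k2, p1, p2, k3] as OpenCV has them; the pictures are not rectified), "origin" and "attitude" of the camera in the world. Camera axes: x right, y down, z forward; pixel columns grow to the right and rows downward; lengths in m; the calibration is good to about 2 mm. A picture is of the moment at which its call begins. There is no depth.
- close_job(): hands the job in; it is judged then, once.
The state is a dict: "clock": time; "joint_pos": joint angles; "qvel": joint speeds; "tau": joint torques, N m; "tool_pos": TCP position; "orientation": TCP orientation; "force": force on the tool from outside, world axes, zero at the start; "moment": the same for the moment, N m; "opening": finger opening in m; "gripper_force": force on a finger pad.
Only numpy, scipy, OpenCV 4.12 (cv2) and the standard library are available. Lean on these libraries where they do the work, as an engineer would, in place of code of your own. Each camera call takes 0.05 s, during which the arm holds its last target. There are 200 camera calls.

### The job

Make up one clamping kit in the plywood tray: lay the long slotted clamp bar flat in the long trough, lay the round washer flat in the round dish with the hexagon nut flat and centred on top of it, and stand the spacer sleeve upright in the square cup. Leave the look-alikes, the short clamp bar, the square washer and the square nut, where they lie.

Things in the scene. Friction and masses are not known exactly. Their poses are not given: they have to be found in the camera images.
- clamp: The LONG slotted clamp bar: (all sizes in mm) flat steel bar 100 mm long x 28 wide x 14 high with a 45 x 13 through slot in its middle, lying flat on the bench. Origin: centre of its underside, z up. x runs along its length (either way round is the same).
- washer: The thick ROUND washer: plain steel ring, 50 mm outer diameter, 22 hole, 10 high, lying flat on the bench. Origin: centre of its underside, z up.
- nut: The HEXAGON nut: steel, 36 mm across flats (41.6 across corners), 20 high, 20 hole, lying flat on the bench. Origin: centre of its underside, z up. Its x axis is normal to one of the six flats.
- sleeve: The spacer sleeve: plain steel tube, 34 mm outer diameter, 20 bore, 45 high, standing upright on the bench; the tallest of the seven steel parts. Origin: centre of its underside, z up.
- short_clamp: Look-alike, to be left: SHORT slotted clamp bar of the same steel, 65 mm long x 28 wide x 14 high, slot 30 x 13. Origin: centre of its underside, z up. x along its length.
- square_washer: Look-alike, to be left: SQUARE plate washer, steel, 46 x 46 x 10 mm high, 22 round hole. Origin: centre of its underside, z up. x and y normal to its sides.
- square_nut: Look-alike, to be left: SQUARE nut, steel, 36 x 36 x 20 mm high, 20 round hole. Origin: centre of its underside, z up. x and y normal to its sides.
- trough: Fixed long black plastic trough in the kitting tray: inside 46 (along its x) x 120 mm (along its y, the long way), floor 3 thick, rim 9 above its underside; outside 52 x 126. Origin: centre of its underside, 8 above the bench. Its x runs along the row of cups, so it lies across the tray (see dish).
- dish: Fixed shallow round black plastic dish in the tray: inside diameter 72 mm, outside 80, floor 3 thick, rim 8 above its underside. Origin: centre of its underside, 8 above the bench. Trough, dish and cup stand in a row in any order, 95 between centres, along one fixed plywood tray (300 x 140, base 8 thick, lip 13 above the bench); all three share its yaw, x along the row.
- cell: Fixed square black plastic cup in the tray: inside 60 x 60 mm, outside 66 x 66, floor 3 thick, rim 16 above its underside. Origin: centre of its underside, 8 above the bench; x along the row of cups.
Not all that is in view belongs to the job. What is shaped like the short_clamp but black is not meant.

How it is judged:
By the outcome, as a careful person would: the job done as asked, in the order asked, and still so for the second after the job is handed in, with the robot touching nothing.
It also fails if it takes over 102 s, if anything falls off the work surface, if the arm or the gripper's body presses on something with over 40 N, if the wrist force passes 120 N, or if a joint passes its speed limit or range.

## Working session

There is one attempt and no reset: what is moved stays moved. The work goes in short steps, Python scripts to look and compute and a tool call to move; the robot and the scene stay as the last step left them, time stands still between calls to the robot, and variables do not carry over. Pictures are saved under pics/ and viewed, at most 14 in all, crops included, and the job is handed in when it is done.

Besides the shell and the picture viewer there is one more tool, called after "Call:" in YAML: its name, and indented under it one key for each argument. play_rows: Moves the arm, as the interface text tells. Its arguments: {"type":"object","properties":{"commands":{"type":"array","items":{"type":"array","items":{"type":"array","items":{"type":"number"}}}}},"required":["commands"]}

```bash
ls; mkdir -p pics
cat > h.py <<'E'
import numpy as np,cv2
from scipy.spatial.transform import Rotation as R
from plant import get_obs,snapshot,close_job,hold_point_z
def att(a):
    a=np.array(a,float)
    if a.shape==(3,3): return a
    return R.from_euler('xyz',a,degrees=True).as_matrix()
def take(n,f=None):
    s=snapshot(n)
    if f: cv2.imwrite('pics/'+f,s['frame'][:,:,::-1])
    return s
def rays(s,px):
    p=cv2.undistortPoints(np.array(px,float).reshape(-1,1,2),np.array(s['camera_matrix']),np.array(s['dist'],float)).reshape(-1,2)
    return np.array(s['origin']),np.c_[p,np.ones(len(p))]@att(s['attitude']).T
def onz(s,px,z):
    o,d=rays(s,px); return o+d*((z-o[2])/d[:,2])[:,None]
E
python3 - <<'E'
from h import *
print(get_obs(),hold_point_z)
import pickle
S={}
for n in('scene','top','wrist'):
    s=take(n,n+'0.png');S[n]=s;print(n,s['origin'],s['attitude'],s['camera_matrix'],s['dist'])
pickle.dump(S,open('s0.pkl','wb'))
E
```

```text
pics
{'clock': 0.0, 'joint_pos': array([ 9.27669391e+01,  2.05933317e+01,  6.34285815e-01, -2.07872964e-02,
       -7.01371130e+01, -1.65074692e+01]), 'qvel': array([ 0.04344865,  0.0295598 ,  0.09311635,  0.03163662, -0.04642649,
        0.01391004]), 'tau': array([ 4.15470122e-04, -5.82717884e+01,  2.93056834e+01,  6.99736968e+00,
        6.95154449e-03, -1.45626946e-04]), 'tool_pos': array([0.16022916, 0.65519758, 0.22560309]), 'orientation': array([ 1.79902252e+02, -8.58954296e-03, -1.37476021e+01]), 'force': array([-0.1188645 , -0.37006057,  0.20142942]), 'moment': array([0.01027223, 0.0045867 , 0.0112652 ]), 'gripper_force': 0.0, 'opening': 0.08730186939015777} 0.0188
scene [0.92879599 0.44096192 0.71355251] [-139.01158946    0.80508234  139.94040498] [[509.53611106   0.         317.68109832]
 [  0.         509.53611106 235.34366984]
 [  0.           0.           1.        ]] [0.00637127 0.         0.         0.         0.        ]
top [ 0.39555061 -0.01514068  0.94404714] [-1.70668764e+02  2.60084074e-02 -8.96252991e+01] [[497.66063402   0.         320.22831062]
 [  0.         497.66063402 243.99979502]
 [  0.           0.           1.        ]] [-0.04290001  0.          0.          0.          0.        ]
wrist [0.2347636  0.63692594 0.38396707] [ 1.63622051e+02 -8.23497739e-02 -1.03677326e+02] [[380.33980391   0.         323.31431784]
 [  0.         380.33980391 233.08324094]
 [  0.           0.           1.        ]] [-0.06392127  0.          0.          0.          0.        ]
```

View pics/scene0.png

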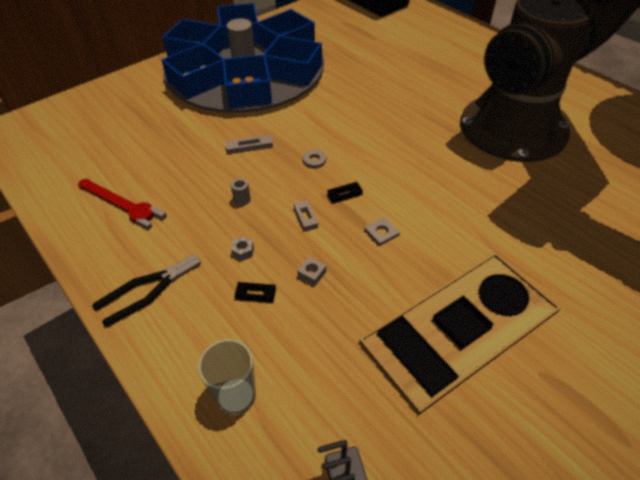

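View pics/top0.png

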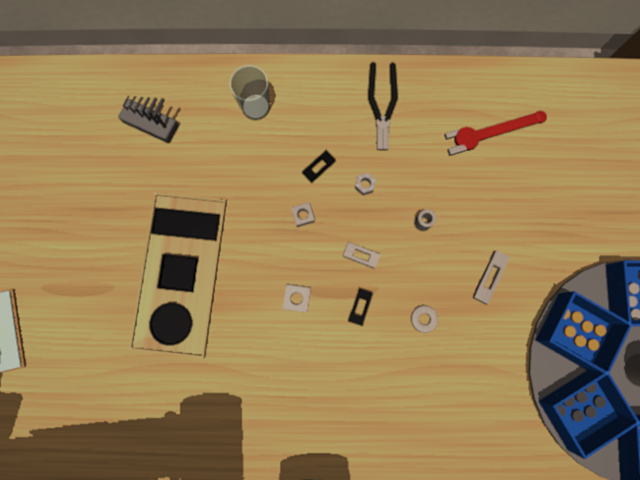

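The top view shows long clamp (490,277), short clamp (361,255), round washer (424,319), square washer (297,297), hex nut (365,183), square nut (303,215), sleeve (425,219). In the tray are trough (185,224), cup (178,272) and dish (171,323). The scene view shows the same parts: clamp (249,145), washer (315,158), nut (242,248), sleeve (240,192), dish (504,295), cup (462,322), trough (417,355).

```bash
cat > m.py <<'E'
from h import *
import pickle
S=pickle.load(open('s0.pkl','rb'))
def blobs(s,kind,roi,amin=60):
    f=cv2.cvtColor(s['frame'],cv2.COLOR_RGB2HSV).astype(int)
    m=((f[...,1]<75)&(f[...,2]>95)) if kind=='steel' else (f[...,2]<45)
    q=np.zeros_like(m);x0,y0,x1,y1=roi;q[y0:y1,x0:x1]=1
    c,_=cv2.findContours((m&q).astype(np.uint8),cv2.RETR_EXTERNAL,cv2.CHAIN_APPROX_NONE)
    return [k for k in c if cv2.contourArea(k)>amin]
def tri(a,pa,b,pb):
    o1,d1=rays(a,[pa]);o2,d2=rays(b,[pb]);d1=d1[0];d2=d2[0]
    t=np.linalg.lstsq(np.c_[d1,-d2],o2-o1,rcond=None)[0]
    p,q=o1+t[0]*d1,o2+t[1]*d2
    return (p+q)/2,np.linalg.norm(p-q)
E
python3 - <<'E'
from m import *
for n,k,roi in(('top','steel',(270,140,520,345)),('top','dark',(125,185,240,365)),('scene','steel',(190,110,420,300)),('scene','dark',(340,240,560,420))):
    for c in blobs(S[n],k,roi,40):
        r=cv2.minAreaRect(c);M=cv2.moments(c)
        print(n,k,'cen %.1f %.1f'%(M['m10']/M['m00'],M['m01']/M['m00']),'rect',np.round(r[0],1),np.round(r[1],1),round(r[2],1),cv2.contourArea(c))
E
```

```text
top steel cen 424.1 318.6 rect [424.  318.5] [26.2 24.7] 45.0 508.0
top steel cen 296.2 297.9 rect [296.2 297.9] [24.5 25.2] 8.1 564.0
top steel cen 491.3 277.0 rect [491.2 277.1] [15.2 52.2] 25.0 729.0
top steel cen 361.2 254.7 rect [361.2 254.7] [34.2 15.2] 21.0 475.5
top steel cen 426.3 217.9 rect [426.5 218. ] [16. 17.] 90.0 221.0
top steel cen 302.6 213.9 rect [302.7 213.9] [18.8 18.7] 74.1 317.0
top steel cen 365.2 182.7 rect [365.2 182.7] [20.  18.3] 40.6 267.5
top steel cen 456.7 149.2 rect [457.1 148.9] [ 6.9 16.2] 73.3 79.0
top steel cen 382.0 144.1 rect [382.  144.5] [ 9. 10.] 90.0 82.0
top dark cen 170.4 323.5 rect [170.2 323.8] [39.6 41.7] 45.0 1286.5
top dark cen 177.4 272.2 rect [177.5 272.1] [35.2 34.9] 8.1 1119.0
top dark cen 185.0 223.7 rect [184.9 223.6] [65.8 24.8] 5.9 1524.0
scene steel cen 311.6 268.9 rect [311.6 268.5] [19.6 16.5] 29.7 234.5
scene steel cen 242.6 247.7 rect [242.5 247.5] [ 9.8 20.6] 68.2 74.5
scene steel cen 381.2 231.1 rect [381.8 230.4] [21.6 20.8] 53.1 123.0
scene steel cen 309.6 221.1 rect [308.2 220.6] [ 9.2 12.8] 73.3 41.5
scene steel cen 301.0 206.2 rect [301.5 206.6] [ 8.2 12.8] 68.2 40.5
scene steel cen 233.6 144.9 rect [233.9 144.7] [ 6.4 13.7] 81.9 47.5
scene dark cen 416.9 355.6 rect [416.5 354.6] [86.4 33.2] 48.8 2581.0
scene dark cen 461.7 322.2 rect [461.8 322.3] [48.1 40.3] 45.0 1649.5
scene dark cen 503.4 294.8 rect [503.3 294.9] [48.7 38. ] 26.6 1454.0
```

Run:
```python
from m import *
T=S['top'];C=S['scene']
for n,p,z in(('clamp',(491.3,277),.014),('washer',(424.1,318.6),.01),('nut',(365.2,182.7),.02),('sleeve',(426.3,217.9),.045),('short',(361.2,254.7),.014),('sqw',(296.2,297.9),.01),('sqn',(302.6,213.9),.02),('dish',(170.3,323.6),.016),('cell',(177.4,272.2),.024),('trough',(185,223.7),.017)):
    print(n,np.round(onz(T,[p],z)[0],4))
for n,a,b in(('dish',(170.3,323.6),(503.4,294.8)),('cell',(177.4,272.2),(461.7,322.2)),('trough',(185,223.7),(416.9,355.6)),('sqnut',(302.6,213.9),(312,267)),('clamp',(491.3,277),(249,143))):
    print(n,tri(T,a,C,b))
a=onz(T,[(170.3,323.6),(185,223.7)],.016);d=a[1]-a[0];print(np.linalg.norm(d),np.degrees(np.arctan2(d[1],d[0])))
W=S['wrist'];g=get_obs();r=R.from_euler('xyz',g['orientation'],degrees=True).as_matrix()
print('cam in tool',r.T@(np.array(W['origin'])-g['tool_pos']),'\n',r.T@att(W['attitude']))
```

```text
clamp [ 0.4875 -0.3363  0.014 ]
washer [ 0.4096 -0.208   0.01  ]
nut [ 0.6674 -0.0994  0.02  ]
sleeve [ 0.5935 -0.2097  0.045 ]
short [ 0.5284 -0.0912  0.014 ]
sqw [0.4466 0.0305 0.01  ]
sqn [0.6051 0.0202 0.02  ]
dish [0.3969 0.2628 0.016 ]
cell [0.4918 0.252  0.024 ]
trough [0.5854 0.2444 0.017 ]
dish (array([0.39620217, 0.265406  , 0.01104308]), np.float64(0.0026598832064849277))
cell (array([0.49180053, 0.25571263, 0.01554047]), np.float64(0.002896917888605335))
trough (array([0.58567613, 0.24779193, 0.01032104]), np.float64(0.003753412861208573))
sqnut (array([0.60362145, 0.02137788, 0.02134542]), np.float64(0.0034944981256597985))
clamp (array([ 0.48633767, -0.33579198,  0.01092327]), np.float64(0.004020340462876993))
0.1895569402639853 -5.47540437746311
cam in tool [ 0.07674973  0.00036161 -0.15811739] 
 [[ 1.20789644e-03 -9.59389237e-01 -2.82083026e-01]
 [ 9.99999258e-01  1.11406777e-03  4.93014101e-04]
 [-1.58732813e-04 -2.82083412e-01  9.59389870e-01]]
```

View pics/wrist0.png

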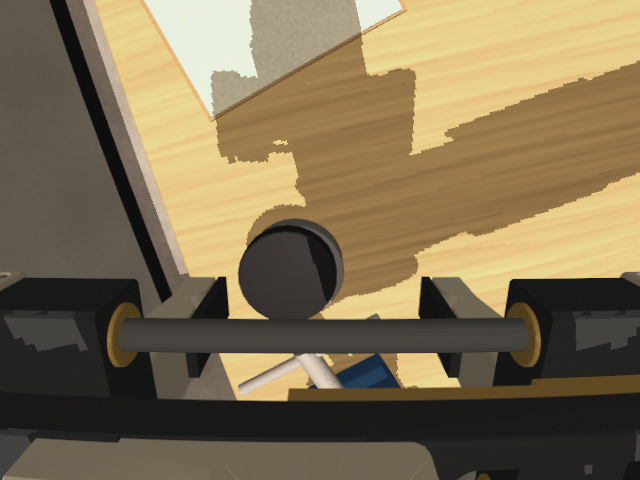

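The wrist view shows that its camera sees the bench below the TCP, with the gripper bar covering rows above about 310. It looks at the area ahead of the tool, which works for two-place measuring. I'll look at the tray on the way.

```bash
cat > go.py <<'E'
from h import *
def go(*ts):
    g=get_obs();r=R.from_euler('xyz',g['orientation'],degrees=True)
    print('t %.2f'%g['clock'],np.round(g['tool_pos'],4),np.round(g['orientation'],2),'op %.4f gf %.1f'%(g['opening'],g['gripper_force']),'F',np.round(g['force'],1))
    for x,y,z,yaw in ts:
        d=r.inv().apply(np.array([x,y,z])-g['tool_pos'])*100
        w=(r.inv()*R.from_euler('xyz',[180,0,yaw],degrees=True)).as_rotvec(degrees=True)
        print(np.round(d,2),np.round(w,2),'rows',np.ceil(max(np.linalg.norm(d)/4.17,np.linalg.norm(w)/7.16)))
E
python3 -c "
from go import *
go((.49,.33,.226,-95.5))"
```

```text
t 0.15 [0.1603 0.6553 0.2258] [ 1.7993e+02 -1.0000e-02 -1.3750e+01] op 0.0878 gf 0.0 F [-0.4 -0.6  0.7]
[3.976e+01 2.376e+01 2.000e-02] [ 6.000e-02 -6.000e-02  8.175e+01] rows 12.0
```

Call:
play_rows:
  commands:
    - [[39.76, 23.76, 0, 0, 0, 81.75, 1], [39.76, 23.76, 0, 0, 0, 81.75, 1], [39.76, 23.76, 0, 0, 0, 81.75, 1], [39.76, 23.76, 0, 0, 0, 81.75, 1], [39.76, 23.76, 0, 0, 0, 81.75, 1], [39.76, 23.76, 0, 0, 0, 81.75, 1], [39.76, 23.76, 0, 0, 0, 81.75, 1], [39.76, 23.76, 0, 0, 0, 81.75, 1], [39.76, 23.76, 0, 0, 0, 81.75, 1], [39.76, 23.76, 0, 0, 0, 81.75, 1], [39.76, 23.76, 0, 0, 0, 81.75, 1], [39.76, 23.76, 0, 0, 0, 81.75, 1], [39.76, 23.76, 0, 0, 0, 81.75, 1], [39.76, 23.76, 0, 0, 0, 81.75, 1], [39.76, 23.76, 0, 0, 0, 81.75, 1]]

```text
clock: 1.4
tool_pos: [0.4896, 0.3309, 0.2264]
orientation: [180.0, -0.0, -95.4]
force: [-0.8, 0.2, 0.2]
opening: 0.0877
gripper_force: 0.0
```

```bash
python3 -c "
from go import *
import pickle
pickle.dump(take('wrist','wa.png'),open('wa.pkl','wb'))
go((.49,.22,.226,-95.5))"
```

```text
t 1.45 [0.4894 0.3312 0.2265] [179.99   0.   -95.33] op 0.0875 gf 0.0 F [-0.2  0.2  0.3]
[11.07 -1.09  0.05] [0.01 0.   0.17] rows 3.0
```

Call:
play_rows:
  commands:
    - [[11, -1.1, 0, 0, 0, 0, 1], [11, -1.1, 0, 0, 0, 0, 1], [11, -1.1, 0, 0, 0, 0, 1], [11, -1.1, 0, 0, 0, 0, 1], [11, -1.1, 0, 0, 0, 0, 1]]

```text
clock: 1.87
tool_pos: [0.4901, 0.2198, 0.2271]
orientation: [-180.0, 0.0, -95.4]
force: [0.1, 0.4, 0.8]
opening: 0.088
gripper_force: 0.0
```

```bash
python3 -c "
from go import *
import pickle
from m import blobs
pickle.dump(take('wrist','wb.png'),open('wb.pkl','wb'))
for n in 'ab':
    s=pickle.load(open('w%s.pkl'%n,'rb'));print(np.round(s['origin'],4))
    for c in blobs(s,'dark',(0,0,640,300),300): print(n,np.round(cv2.minAreaRect(c)[0],1),np.round(cv2.minAreaRect(c)[1],1),cv2.boundingRect(c),cv2.contourArea(c))
a=cv2.imread('pics/wa.png');b=cv2.imread('pics/wb.png')
cv2.imwrite('pics/wab.png',np.vstack([a[:300],b[:300]]))
go((.5,-.2,.226,-26))"
```

```text
[0.483  0.2546 0.3847]
a [573.5 288.5] [ 21. 131.] (508, 278, 132, 22) 2573.5
a [ 69.5 288.5] [ 21. 139.] (0, 278, 140, 22) 2655.5
a [432. 288.] [22. 22.] (421, 277, 23, 23) 319.0
a [214.5 288. ] [22. 23.] (203, 277, 24, 23) 324.5
a [314.5 123.5] [71. 67.] (281, 88, 68, 72) 4518.0
a [414.8 123.8] [81.3 86.3] (373, 81, 84, 86) 5459.5
a [214.2 121. ] [138.3  55.4] (184, 53, 61, 137) 2299.0
[0.4832 0.1433 0.3853]
b [573.5 288.5] [ 21. 131.] (508, 278, 132, 22) 2572.5
b [ 69.5 288.5] [ 21. 139.] (0, 278, 140, 22) 2676.5
b [431.5 288. ] [22. 23.] (420, 277, 24, 23) 320.0
b [326. 236.] [64. 66.] (293, 204, 67, 65) 4052.5
b [417.  233.5] [71. 74.] (380, 198, 75, 72) 4158.0
b [232.  236.5] [125.  58.] (203, 174, 59, 126) 6034.5
b [85.5  8. ] [16. 35.] (68, 0, 36, 17) 310.5
t 1.92 [0.4903 0.2206 0.227 ] [-1.7996e+02  5.0000e-02 -9.5400e+01] op 0.0876 gf 0.0 F [0.4 0.7 0.9]
[41.78 -4.92  0.07] [-6.00e-02  2.00e-02 -6.94e+01] rows 11.0
```

View pics/wab.png

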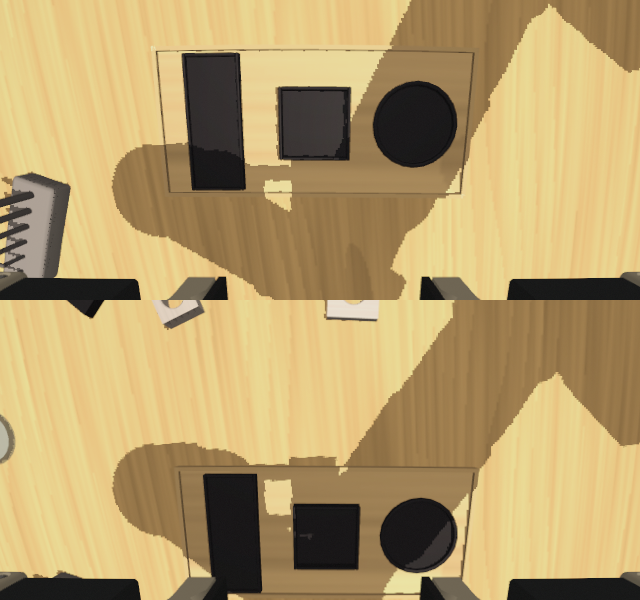

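View a (upper half) shows the whole tray: trough (213,121), cup (314,123), dish (415,124). View b (lower half) shows the trough (232,234), cup (326,236) and dish (418,235); the trough's near end touches the finger in the picture.

```bash
cat > tray.py <<'E'
from m import *
V=[pickle.load(open('w%s.pkl'%n,'rb')) for n in 'ab']
def quad(s,roi):
    x0,y0,x1,y1=roi
    m=np.zeros((480,640),np.uint8);m[y0:y1,x0:x1]=(s['frame'].max(2)<85)[y0:y1,x0:x1]
    c=max(cv2.findContours(m,cv2.RETR_EXTERNAL,cv2.CHAIN_APPROX_NONE)[0],key=cv2.contourArea)
    h=cv2.convexHull(c);e=.02
    while len(q:=cv2.approxPolyDP(h,e*cv2.arcLength(h,True),True))>4: e+=.005
    q=q.reshape(-1,2).astype(float);a=np.argsort(q.sum(1))
    return h,q[[a[0],*sorted(a[1:3],key=lambda i:-q[i,0]),a[3]]]
rt=[quad(V[0],(170,40,255,205))[1],quad(V[1],(195,165,270,298))[1]]
rc=[quad(V[0],(265,75,362,170))[1],quad(V[1],(280,195,370,280))[1]]
rd=[np.array([cv2.fitEllipse(quad(V[0],(365,70,470,180))[0])[0]]),np.array([cv2.fitEllipse(quad(V[1],(370,190,470,280))[0])[0]])]
E
python3 - <<'E'
from tray import *
for n,r in(('trough',rt),('cell',rc),('dish',rd)):
    print(n,r[0].round(1).tolist(),r[1].round(1).tolist())
    for p,q in zip(*r):
        x,e=tri(V[0],p,V[1],q);print('  ',x.round(4),'miss %.4f'%e)
z={'trough':.017,'cell':.024,'dish':.016}
for k in 0,1:
  for n,r in(('trough',rt),('cell',rc),('dish',rd)):
    P=onz(V[k],r[k],z[n])[:,:2];print('ab'[k],n,P.mean(0).round(4),[round(float(np.linalg.norm(P[i]-P[j])),4) for i,j in((0,1),(0,2),(1,3),(2,3))] if len(P)>1 else '')
E
```

```text
trough [[182.0, 54.0], [238.0, 53.0], [192.0, 189.0], [245.0, 188.0]] [[203.0, 175.0], [256.0, 174.0], [204.0, 297.0], [261.0, 290.0]]
   [0.6052 0.182  0.0152] miss 0.0002
   [0.554  0.1864 0.0131] miss 0.0007
   [0.6161 0.3029 0.0332] miss 0.0094
   [0.5661 0.3102 0.0119] miss 0.0004
cell [[278.0, 88.0], [349.0, 87.0], [280.0, 158.0], [348.0, 159.0]] [[294.0, 204.0], [358.0, 204.0], [294.0, 268.0], [357.0, 269.0]]
   [0.521  0.2201 0.0113] miss 0.0018
   [0.4564 0.2256 0.0136] miss 0.0000
   [0.5263 0.2833 0.0245] miss 0.0003
   [0.4629 0.2901 0.0253] miss 0.0002
dish [[414.7, 123.8]] [[418.0, 234.9]]
   [0.3968 0.2639 0.0123] miss 0.0003
a trough [0.585  0.2461] [0.0511, 0.1236, 0.1228, 0.0525]
a cell [0.4917 0.2553] [0.0637, 0.0623, 0.0641, 0.0637]
a dish [0.3975 0.2638] 
b trough [0.5876 0.2466] [0.0519, 0.1308, 0.1226, 0.0624]
b cell [0.4913 0.2537] [0.062, 0.0665, 0.0676, 0.0642]
b dish [0.3978 0.2627]
```

Call:
play_rows:
  commands:
    - [[20, -2.4, 0, 0, 0, -35, 1], [20, -2.4, 0, 0, 0, -35, 1], [20, -2.4, 0, 0, 0, -35, 1], [20, -2.4, 0, 0, 0, -35, 1], [41.8, -4.9, 0, 0, 0, -69.4, 1], [41.8, -4.9, 0, 0, 0, -69.4, 1], [41.8, -4.9, 0, 0, 0, -69.4, 1], [41.8, -4.9, 0, 0, 0, -69.4, 1], [41.8, -4.9, 0, 0, 0, -69.4, 1], [41.8, -4.9, 0, 0, 0, -69.4, 1], [41.8, -4.9, 0, 0, 0, -69.4, 1], [41.8, -4.9, 0, 0, 0, -69.4, 1], [41.8, -4.9, 0, 0, 0, -69.4, 1], [41.8, -4.9, 0, 0, 0, -69.4, 1]]

```text
clock: 3.08
tool_pos: [0.4999, -0.2003, 0.2261]
orientation: [180.0, 0.0, -26.1]
force: [-0.3, 1.1, -0.4]
opening: 0.0876
gripper_force: 0.0
```

```bash
python3 -c "
from go import *
import pickle
pickle.dump(take('wrist','wc.png'),open('wc.pkl','wb'))
go((.45,-.28,.226,-26))"
```

```text
t 3.13 [ 0.4999 -0.1997  0.2263] [-1.800e+02  2.000e-02 -2.607e+01] op 0.0874 gf 0.0 F [-0.4  0.6  0.1]
[-0.96  9.4   0.03] [-0.    0.02 -0.07] rows 3.0
```

View pics/wc.png

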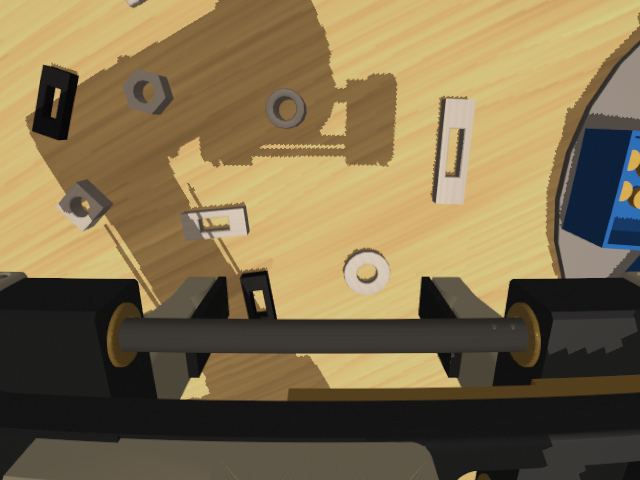

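The wrist view shows the clamp (455,150), washer (367,271), sleeve (285,108) and nut (148,92). The look-alikes are the short clamp (215,221) and square nut (84,206). The carousel bin edge starts at column 580, clear of the clamp grasp. The tray heights and pitch agree with the text.

Call:
play_rows:
  commands:
    - [[-1, 9.4, 0, 0, 0, 0, 1], [-1, 9.4, 0, 0, 0, 0, 1], [-1, 9.4, 0, 0, 0, 0, 1], [-1, 9.4, 0, 0, 0, 0, 1], [-1, 9.4, 0, 0, 0, 0, 1]]

```text
clock: 3.55
tool_pos: [0.4494, -0.2801, 0.2268]
orientation: [-180.0, -0.0, -26.1]
force: [0.6, 1.4, 0.6]
opening: 0.0878
gripper_force: 0.0
```

```bash
cat > parts.py <<'E'
from m import *
def edge(s,seed,win):
    "steel blob near seed: differs from wood by low saturation; largest contour in the window"
    f=cv2.cvtColor(s['frame'],cv2.COLOR_RGB2HSV);x,y=map(int,seed)
    m=np.zeros((480,640),np.uint8);sl=np.s_[max(0,y-win):min(y+win,310),max(0,x-win):x+win]
    m[sl]=(f[sl][...,1]<85)
    m=cv2.morphologyEx(m,cv2.MORPH_OPEN,np.ones((3,3)))
    return max(cv2.findContours(m,cv2.RETR_EXTERNAL,cv2.CHAIN_APPROX_NONE)[0],key=cv2.contourArea)
E
python3 - <<'E'
from go import *
from parts import *
pickle.dump(take('wrist','wd.png'),open('wd.pkl','wb'))
Vc,Vd=[pickle.load(open('w%s.pkl'%n,'rb')) for n in 'cd']
print(np.round(Vd['origin'],4),np.round(Vc['origin'],4))
for n,p,w in(('clamp',(455,150),62),('washer',(367,271),32),('sleeve',(285,108),30),('nut',(148,92),32)):
    P=onz(Vc,[p],.012)
    q=cv2.projectPoints(P,*(lambda Rw:(cv2.Rodrigues(Rw.T)[0],-Rw.T@np.array(Vd['origin'])))(att(Vd['attitude'])),np.array(Vd['camera_matrix']),np.array(Vd['dist']))[0].ravel()
    print(n,P.round(3)[0],q.round(0))
    for s,pp in((Vc,p),(Vd,q)):
        c=edge(s,pp,w);r=cv2.minAreaRect(c);print('  ',np.round(r[0],1),np.round(r[1],1),round(r[2],1),cv2.contourArea(c),cv2.boundingRect(c))
E
```

```text
[ 0.5183 -0.314   0.3851] [ 0.5689 -0.2343  0.3843]
clamp [ 0.49  -0.338  0.012] [359. 139.]
   [453.3 150.8] [ 33.  107.2] 5.6 3285.0 (433, 98, 42, 107)
   [357.6 140. ] [ 30.4 107.4] 2.7 3074.5 (341, 86, 35, 108)
washer [ 0.413 -0.209  0.012] [278. 262.]
   [366.5 272. ] [44. 45.] 90.0 1578.5 (344, 250, 46, 45)
   [278.5 263. ] [44. 45.] 90.0 1598.5 (256, 241, 46, 45)
sleeve [ 0.596 -0.208  0.012] [185.  98.]
   [285.5 108.5] [39. 39.] 90.0 1204.0 (266, 89, 40, 40)
   [183.   97.5] [39. 50.] 90.0 1594.0 (158, 78, 51, 40)
nut [ 0.667 -0.099  0.012] [53. 84.]
   [147.5  92.1] [51.  39.6] 14.9 1556.5 (123, 70, 50, 44)
   [53.3 84.3] [53.1 38.8] 14.0 1631.0 (28, 62, 52, 44)
```

View pics/wd.png

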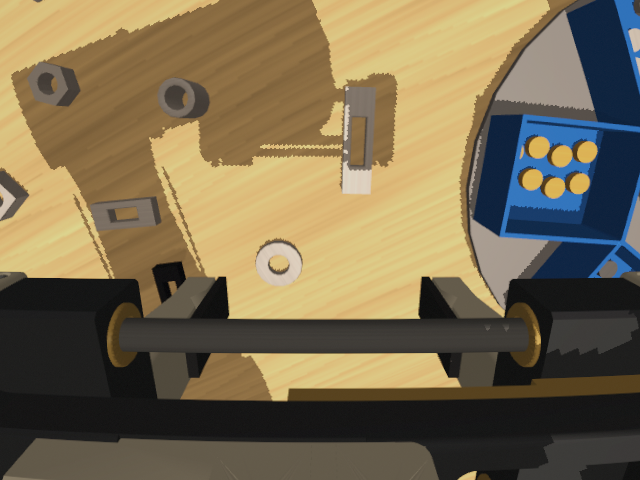

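View d shows the clamp at (358,140), washer (279,263), sleeve (180,98), nut (54,84). The bin's near top edge is at about column 500–525.

```bash
cat >> parts.py <<'E'
def clampfit(s,c):
    p=c.reshape(-1,2).astype(float);y0,y1=p[:,1].min(),p[:,1].max();out={}
    ys=np.arange(y0+.15*(y1-y0),y1-.15*(y1-y0)).astype(int)
    for k,fn in(('L',min),('R',max)):
        xs=np.array([fn(p[p[:,1]==y,0]) for y in ys],float)
        for _ in range(3):
            a=np.polyfit(ys,xs,1);r=abs(np.polyval(a,ys)-xs);ok=r<=max(1,np.percentile(r,80));ys_,xs_=ys[ok],xs[ok]
            a=np.polyfit(ys_,xs_,1)
        out[k]=[(np.polyval(a,y)+(.5 if k=='R' else -.5),y) for y in(ys[0],ys.mean(),ys[-1])]
    out['ends']=(y0-.5,y1+.5)
    return out
E
python3 - <<'E'
from parts import *
Vc,Vd=[pickle.load(open('w%s.pkl'%n,'rb')) for n in 'cd']
fs=[clampfit(Vc,edge(Vc,(455,150),62)),clampfit(Vd,edge(Vd,(359,139),62))]
for k in 'LR': print(k,tri(Vc,fs[0][k][1],Vd,fs[1][k][1]))
for s,f in zip((Vc,Vd),fs):
    L=onz(s,f['L'],0.);Rr=onz(s,f['R'],.014)
    for P in(L,Rr): d=P[0]-P[2];print('ang',np.degrees(np.arctan2(d[1],d[0])))
    u=(Rr[0]-Rr[2])/np.linalg.norm(Rr[0]-Rr[2]);n=np.array([-u[1],u[0],0])
    print('width',(L[1]-Rr[1])@n)
    mx=(f['L'][1][0]+f['R'][1][0])/2
    E=onz(s,[(mx,f['ends'][0]),(mx,f['ends'][1])],.014)
    m=(L[1]+Rr[1])/2; along=((E[0]+E[1])/2-m)@u
    print('len',(E[0]-E[1])@u,'centre',(m+along*u).round(4))
for n,pa,pb,wn in(('washer',(367,271),(278,262),32),('sleeve',(285,108),(185,98),30),('nut',(148,92),(53,84),32)):
    e=[cv2.fitEllipse(cv2.convexHull(edge(s,p,wn)))[0] for s,p in((Vc,pa),(Vd,pb))]
    print(n,np.round(e,1).tolist(),tri(Vc,e[0],Vd,e[1]))
print('bin',onz(Vd,[(525,115),(500,235)],.07).round(3))
E
```

```text
L (array([ 0.49535307, -0.32400903,  0.00135659]), np.float64(0.00019774036365708092))
R (array([ 0.48394094, -0.34950946,  0.014659  ]), np.float64(0.0003801050000821433))
ang -27.512761888759943
ang -27.40103402104446
width 0.027763255425193256
len 0.10169714650613658 centre [ 0.4875 -0.336   0.007 ]
ang -27.411045809088925
ang -27.173711890005237
width 0.02788822174580864
len 0.10090241109632309 centre [ 0.4879 -0.336   0.007 ]
washer [[366.5, 272.1], [278.4, 263.2]] (array([ 0.40944   , -0.20771317,  0.00658475]), np.float64(7.197782114409691e-05))
sleeve [[285.2, 108.3], [182.5, 98.1]] (array([ 0.59458549, -0.20838297,  0.02361771]), np.float64(0.0001819546070890842))
nut [[147.4, 91.7], [53.1, 83.9]] (array([ 0.66780209, -0.09776473,  0.01003362]), np.float64(0.00015591344260358687))
bin [[ 0.453 -0.464  0.07 ]
 [ 0.366 -0.412  0.07 ]]
```

```bash
python3 -c "
from go import *
go((.4877,-.336,.05,-27.35),(.4877,-.336,.007,-27.35),(.4877,-.336,.1,-27.35))"
```

```text
t 3.60 [ 0.4497 -0.2798  0.2267] [-1.7998e+02 -3.0000e-02 -2.6040e+01] op 0.0878 gf 0.0 F [-0.6  0.2 -0.4]
[ 5.87  3.39 17.68] [-0.02 -0.03  1.31] rows 5.0
[ 5.87  3.39 21.98] [-0.02 -0.03  1.31] rows 6.0
[ 5.87  3.39 12.68] [-0.02 -0.03  1.31] rows 4.0
```

Call:
play_rows:
  commands:
    - [[5.87, 3.39, 17.6, 0, 0, 1.3, 1], [5.87, 3.39, 17.6, 0, 0, 1.3, 1], [5.87, 3.39, 17.6, 0, 0, 1.3, 1], [5.87, 3.39, 17.6, 0, 0, 1.3, 1], [5.87, 3.39, 17.6, 0, 0, 1.3, 1], [5.87, 3.39, 19.5, 0, 0, 1.3, 1], [5.87, 3.39, 21, 0, 0, 1.3, 1], [5.87, 3.39, 21.9, 0, 0, 1.3, 1], [5.87, 3.39, 21.95, 0, 0, 1.3, 1], [5.87, 3.39, 21.95, 0, 0, 1.3, 1]]

```text
clock: 4.43
tool_pos: [0.4875, -0.3363, 0.0071]
orientation: [180.0, 0.0, -27.3]
force: [0.3, 0.8, 0.6]
opening: 0.0875
gripper_force: 0.0
```

```bash
python3 -c "
from go import *
go((.4877,-.336,.007,-27.35))"
```

```text
t 4.43 [ 0.4875 -0.3363  0.0071] [ 1.7999e+02  2.0000e-02 -2.7300e+01] op 0.0875 gf 0.0 F [0.3 0.8 0.6]
[ 0.   -0.04  0.01] [0.01 0.02 0.05] rows 1.0
```

Position matches. Close and lift.

Call:
play_rows:
  commands:
    - [[0, 0, 0, 0, 0, 0, 0], [0, 0, 0, 0, 0, 0, 0], [0, 0, 0, 0, 0, 0, 0], [0, 0, 0, 0, 0, 0, 0], [0, 0, 0, 0, 0, 0, 0], [0, 0, 0, 0, 0, 0, 0], [0, 0, 0, 0, 0, 0, 0], [0, 0, 0, 0, 0, 0, 0], [0, 0, -0.5, 0, 0, 0, 0], [0, 0, -2, 0, 0, 0, 0], [0, 0, -5, 0, 0, 0, 0], [0, 0, -9, 0, 0, 0, 0], [0, 0, -9, 0, 0, 0, 0]]

```text
clock: 5.52
tool_pos: [0.4907, -0.3392, 0.1048]
orientation: [180.0, -0.6, -27.3]
force: [1.7, -1.1, 1.4]
opening: 0.0063
gripper_force: 0.0
```

```bash
python3 -c "
from go import *
go((.586,.2458,.1,-95.4),(.586,.2458,.03,-95.4))"
```

```text
t 5.52 [ 0.4907 -0.3392  0.1048] [179.99  -0.61 -27.29] op 0.0063 gf 0.0 F [ 1.7 -1.1  1.4]
[-18.37 -56.35   0.27] [-0.36 -0.54 68.1 ] rows 15.0
[-18.44 -56.36   7.27] [-0.36 -0.54 68.1 ] rows 15.0
```

The grip missed: the fingers close at about 75 mm/s, so I lifted too early. I'll preset the opening to 0.5 and look at the bar again.

Call:
play_rows:
  commands:
    - [[0, 0, 0, 0, 0, 0, 0.55], [0, 0, 0, 0, 0, 0, 0.55], [0, 0, 0, 0, 0, 0, 0.55], [0, 0, 0, 0, 0, 0, 0.55], [0, 0, 0, 0, 0, 0, 0.55], [0, 0, 0, 0, 0, 0, 0.55], [0, 0, 0, 0, 0, 0, 0.55]]

```text
clock: 6.1
tool_pos: [0.4866, -0.3371, 0.0965]
orientation: [180.0, 0.1, -27.4]
force: [0.6, 0.3, -0.4]
opening: 0.0461
gripper_force: 0.0
```

Run:
```python
from go import *
from parts import *
s=take('wrist','we.png');c=edge(s,(323,235),85);f=clampfit(s,c);print(cv2.boundingRect(c),cv2.contourArea(c),f)
L=onz(s,f['L'],.014);Rr=onz(s,f['R'],.014);d=(L[0]-L[2]);print('ang',np.degrees(np.arctan2(d[1],d[0])),'mid',((L[1]+Rr[1])/2).round(4),np.linalg.norm(L[1]-Rr[1]))
go((.4877,-.336,.04,-27.35),(.4877,-.336,.007,-27.35))
```

```text
(299, 164, 45, 146) 6030.5 {'L': [(np.float64(299.22092137825996), np.int64(185)), (np.float64(299.8725490196078), np.float64(235.5)), (np.float64(300.52417666095556), np.int64(286))], 'R': [(np.float64(342.7611840852845), np.int64(185)), (np.float64(342.4607843137254), np.float64(235.5)), (np.float64(342.16038454216624), np.int64(286))], 'ends': (np.float64(163.5), np.float64(309.5))}
ang -27.617293288899017 mid [ 0.4909 -0.3381  0.014 ] 0.028152230561380956
t 6.15 [ 0.4867 -0.3371  0.0966] [ 1.7999e+02  4.0000e-02 -2.7390e+01] op 0.0473 gf 0.0 F [-0.8 -0.   0.2]
[ 0.04 -0.15  5.66] [ 0.01  0.04 -0.04] rows 2.0
[ 0.05 -0.15  8.96] [ 0.01  0.04 -0.04] rows 3.0
```

View pics/we.png

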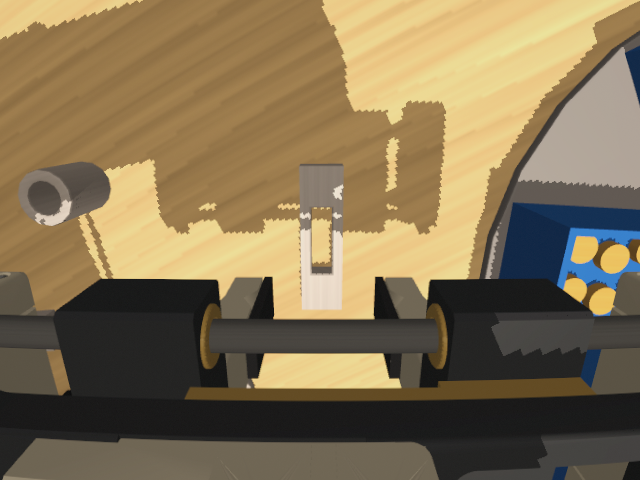

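The bar still lies at column 321, rows 164–309, same place and angle as before, centred between the fingers. Grip again.

Call:
play_rows:
  commands:
    - [[0.05, -0.15, 5.6, 0, 0, 0, 0.55], [0.05, -0.15, 5.6, 0, 0, 0, 0.55], [0.05, -0.15, 7.5, 0, 0, 0, 0.55], [0.05, -0.15, 8.8, 0, 0, 0, 0.55], [0.05, -0.15, 8.95, 0, 0, 0, 0.55], [0.05, -0.15, 8.95, 0, 0, 0, 0.3], [0.05, -0.15, 8.95, 0, 0, 0, 0], [0.05, -0.15, 8.95, 0, 0, 0, 0], [0.05, -0.15, 8.95, 0, 0, 0, 0], [0.05, -0.15, 8.95, 0, 0, 0, 0], [0.05, -0.15, 8.95, 0, 0, 0, 0], [0.05, -0.15, 8.95, 0, 0, 0, 0], [0.05, -0.15, 8.95, 0, 0, 0, 0]]

```text
clock: 7.23
tool_pos: [0.4887, -0.3364, 0.0087]
orientation: [-180.0, -0.1, -27.4]
force: [0.5, 1.0, 7.1]
opening: 0.0272
gripper_force: 30.0
```

```bash
python3 -c "
from go import *
go((.586,.2458,.1,-95.4))"
```

```text
t 7.23 [ 0.4887 -0.3364  0.0087] [-1.7999e+02 -1.1000e-01 -2.7370e+01] op 0.0272 gf 30.0 F [0.5 1.  7.1]
[-18.1  -56.17  -9.16] [-0.07 -0.09 68.03] rows 15.0
```

Call:
play_rows:
  commands:
    - [[0, 0, -0.5, 0, 0, 0, 0], [0, 0, -2, 0, 0, 0, 0], [0, 0, -5, 0, 0, 0, 0], [0, 0, -8, 0, 0, 0, 0], [-0.4, -1.2, -9, 0, 0, 2, 0], [-1.2, -3.6, -9.2, 0, 0, 5, 0], [-2.2, -6.7, -9.2, 0, 0, 9, 0], [-3.2, -9.8, -9.2, 0, 0, 13, 0], [-4.2, -13, -9.2, 0, 0, 17, 0], [-5.3, -16.5, -9.2, 0, 0, 21, 0], [-6.4, -20, -9.2, 0, 0, 25, 0], [-7.6, -23.5, -9.2, 0, 0, 29, 0], [-8.7, -27, -9.2, 0, 0, 33, 0], [-9.8, -30.5, -9.2, 0, 0, 38, 0], [-11, -34, -9.2, 0, 0, 43, 0], [-12.1, -37.5, -9.2, 0, 0, 48, 0], [-13.2, -41, -9.2, 0, 0, 53, 0], [-14.3, -44.5, -9.2, 0, 0, 58, 0], [-15.2, -47.2, -9.2, 0, 0, 61, 0], [-15.5, -48.2, -9.2, 0, 0, 62, 0]]

```text
clock: 8.9
tool_pos: [0.5724, 0.1669, 0.0995]
orientation: [-180.0, 0.0, -89.4]
force: [1.1, 1.0, -1.9]
opening: 0.027
gripper_force: 30.0
```

```bash
python3 -c "
from go import *
go((.586,.2458,.05,-95.4))"
```

```text
t 8.90 [0.5724 0.1669 0.0995] [-1.7998e+02  3.0000e-02 -8.9440e+01] op 0.0270 gf 30.0 F [ 1.1  1.  -1.9]
[-7.87 -1.43  4.96] [-0.02  0.03  5.96] rows 3.0
```

Call:
play_rows:
  commands:
    - [[-3, -0.5, 1, 0, 0, 3, 0], [-6, -1, 3, 0, 0, 5, 0], [-7.85, -1.43, 5, 0, 0, 6, 0], [-7.85, -1.43, 5, 0, 0, 6, 0], [-7.85, -1.43, 5, 0, 0, 6, 0]]

```text
clock: 9.32
tool_pos: [0.5842, 0.242, 0.0477]
orientation: [179.8, -0.1, -95.3]
force: [-0.4, -0.5, -0.8]
opening: 0.0274
gripper_force: 30.0
```

```bash
python3 -c "
from go import *
take('wrist','wf.png')
go((.586,.2458,.021,-95.4))"
```

```text
t 9.37 [0.5848 0.2416 0.0489] [ 1.7991e+02 -8.0000e-02 -9.5340e+01] op 0.0270 gf 30.0 F [ 0.2  0.3 -1.5]
[-0.43 -0.08  2.79] [ 0.09 -0.08  0.06] rows 1.0
```

View pics/wf.png

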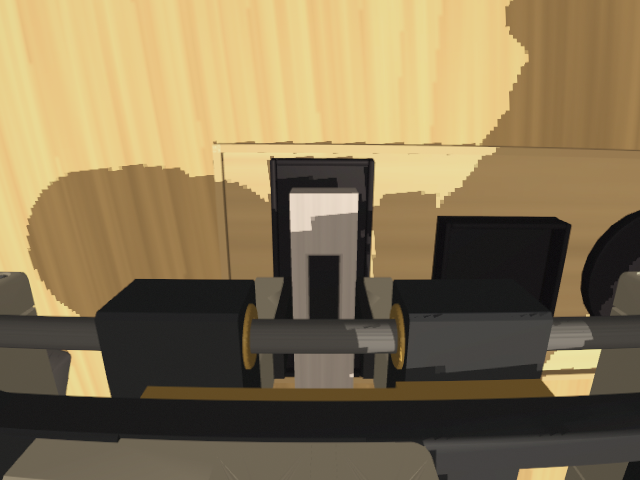

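The bar hangs level and centred over the trough (bar columns 290–358, trough 272–373). Lower and release.

Call:
play_rows:
  commands:
    - [[-0.43, -0.08, 1, 0, 0, 0, 0], [-0.43, -0.08, 2.2, 0, 0, 0, 0], [-0.43, -0.08, 2.8, 0, 0, 0, 0], [-0.43, -0.08, 2.85, 0, 0, 0, 0], [-0.43, -0.08, 2.85, 0, 0, 0, 0], [-0.43, -0.08, 2.85, 0, 0, 0, 0]]

```text
clock: 9.87
tool_pos: [0.5868, 0.2457, 0.0211]
orientation: [180.0, -0.0, -95.4]
force: [0.5, 0.0, -1.4]
opening: 0.0275
gripper_force: 30.0
```

```bash
python3 -c "
from go import *
go((.586,.2458,.0205,-95.4))"
```

```text
t 9.87 [0.5868 0.2457 0.0211] [ 1.7999e+02 -1.0000e-02 -9.5410e+01] op 0.0275 gf 30.0 F [ 0.5  0.  -1.4]
[-0.    0.08  0.06] [ 0.01 -0.01 -0.01] rows 1.0
```

Call:
play_rows:
  commands:
    - [[0, 0.04, 0.1, 0, 0, 0, 0], [0, 0.04, 0.1, 0, 0, 0, 0.5], [0, 0.04, 0.1, 0, 0, 0, 0.5], [0, 0.04, 0.1, 0, 0, 0, 0.5], [0, 0.04, 0.1, 0, 0, 0, 0.5], [0, 0.04, 0.1, 0, 0, 0, 0.5], [0, 0.04, -1, 0, 0, 0, 0.5], [0, 0.04, -3, 0, 0, 0, 0.5], [0, 0.04, -6, 0, 0, 0, 0.5], [0, 0.04, -10, 0, 0, 0, 0.5], [0, 0.04, -13, 0, 0, 0, 0.8], [0, 0.04, -13, 0, 0, 0, 0.8], [0, 0.04, -13, 0, 0, 0, 0.8]]

```text
clock: 10.95
tool_pos: [0.5875, 0.2469, 0.1547]
orientation: [-179.8, 0.2, -95.4]
force: [-0.5, -0.1, -0.5]
opening: 0.0579
gripper_force: 0.0
```

```bash
python3 -c "
from go import *
take('wrist','wg.png')
go((.45,-.1,.15,-50),(.4094,-.2077,.1,-5.4))"
```

```text
t 11.00 [0.5865 0.2463 0.1526] [-1.7992e+02  1.0000e-01 -9.5390e+01] op 0.0619 gf 0.0 F [-0.5  0.1 -0.8]
[35.76 10.33  0.18] [ -0.12   0.06 -45.39] rows 9.0
[46.87 13.37  5.16] [-1.500e-01  2.000e-02 -8.999e+01] rows 13.0
```

View pics/wg.png

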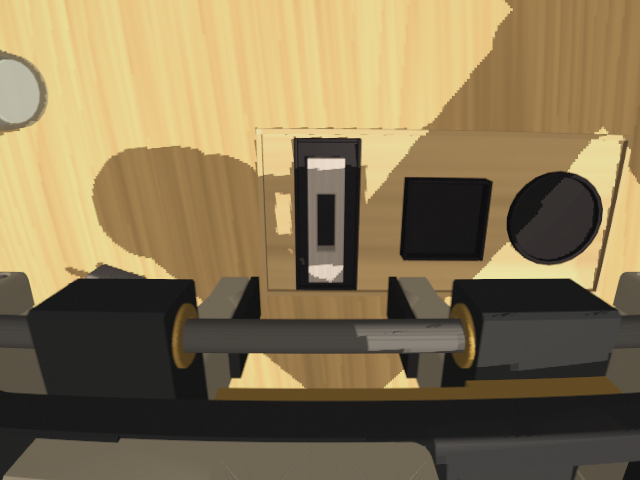

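The clamp lies flat in the trough, centred (columns 306–346 in trough 294–361, rows 157–284). On to the washer.

Call:
play_rows:
  commands:
    - [[46.9, 13.4, 5.1, 0, 0, -90, 0.9], [46.9, 13.4, 5.1, 0, 0, -90, 0.9], [46.9, 13.4, 5.1, 0, 0, -90, 0.9], [46.9, 13.4, 5.1, 0, 0, -90, 0.9], [46.9, 13.4, 5.1, 0, 0, -90, 0.9], [46.9, 13.4, 5.1, 0, 0, -90, 0.9], [46.9, 13.4, 5.1, 0, 0, -90, 0.9], [46.9, 13.4, 5.1, 0, 0, -90, 0.9], [46.9, 13.4, 5.1, 0, 0, -90, 0.9], [46.9, 13.4, 5.1, 0, 0, -90, 0.9], [46.9, 13.4, 5.1, 0, 0, -90, 0.9], [46.9, 13.4, 5.1, 0, 0, -90, 0.9], [46.9, 13.4, 5.1, 0, 0, -90, 0.9], [46.9, 13.4, 5.1, 0, 0, -90, 0.9], [46.9, 13.4, 5.1, 0, 0, -90, 0.9], [46.9, 13.4, 5.1, 0, 0, -90, 0.9], [46.9, 13.4, 5.1, 0, 0, -90, 0.9]]

```text
clock: 12.42
tool_pos: [0.4087, -0.2079, 0.0997]
orientation: [180.0, 0.1, -5.4]
force: [0.7, 0.4, 0.3]
opening: 0.0791
gripper_force: 0.0
```

Run:
```python
from go import *
from parts import *
s=take('wrist','wh.png');c=edge(s,(323,240),60);e=cv2.fitEllipse(cv2.convexHull(c));print(e)
print(onz(s,[e[0]],.0065))
go((.4094,-.2077,.05,-5.4),(.4094,-.2077,.005,-5.4))
```

```text
((322.07647705078125, 235.616455078125), (70.97979736328125, 71.77812194824219), 89.22097778320312)
[[ 0.40963688 -0.2076185   0.0065    ]]
t 12.47 [ 0.4089 -0.2078  0.0999] [-1.80e+02  3.00e-02 -5.41e+00] op 0.0788 gf 0.0 F [-0.6  0.7 -0.8]
[ 0.05 -0.01  4.99] [-0.    0.03 -0.01] rows 2.0
[ 0.05 -0.01  9.49] [-0.    0.03 -0.01] rows 3.0
```

Call:
play_rows:
  commands:
    - [[0.07, -0.02, 5, 0, 0, 0, 0.8], [0.07, -0.02, 5, 0, 0, 0, 0.8], [0.07, -0.02, 7.5, 0, 0, 0, 0.8], [0.07, -0.02, 9, 0, 0, 0, 0.8], [0.07, -0.02, 9.4, 0, 0, 0, 0.8], [0.07, -0.02, 9.4, 0, 0, 0, 0.8], [0.07, -0.02, 9.4, 0, 0, 0, 0], [0.07, -0.02, 9.4, 0, 0, 0, 0], [0.07, -0.02, 9.4, 0, 0, 0, 0], [0.07, -0.02, 9.4, 0, 0, 0, 0], [0.07, -0.02, 9.4, 0, 0, 0, 0], [0.07, -0.02, 9.4, 0, 0, 0, 0], [0.07, -0.02, 9.4, 0, 0, 0, 0], [0.07, -0.02, 9.4, 0, 0, 0, 0]]

```text
clock: 13.63
tool_pos: [0.4103, -0.2082, 0.0069]
orientation: [180.0, -0.1, -5.4]
force: [-1.0, 2.5, 7.9]
opening: 0.0479
gripper_force: 30.0
```

```bash
python3 -c "
from go import *
go((.52,0,.1,-5.4),(.3968,.2636,.06,-5.4))"
```

```text
t 13.63 [ 0.4103 -0.2082  0.0069] [ 1.80e+02 -9.00e-02 -5.38e+00] op 0.0479 gf 30.0 F [-1.   2.5  7.9]
[  8.99 -21.75  -9.29] [ 0.   -0.09  0.02] rows 7.0
[ -5.75 -46.84  -5.32] [ 0.   -0.09  0.02] rows 12.0
```

Call:
play_rows:
  commands:
    - [[0, 0, -0.5, 0, 0, 0, 0], [0, 0, -2, 0, 0, 0, 0], [0, 0, -5, 0, 0, 0, 0], [0.3, -0.8, -8, 0, 0, 0, 0], [1.2, -3, -9, 0, 0, 0, 0], [2.3, -6, -9, 0, 0, 0, 0], [3.5, -9, -9, 0, 0, 0, 0], [4.8, -12.5, -9, 0, 0, 0, 0], [6, -16, -9, 0, 0, 0, 0], [6.8, -19.5, -9, 0, 0, 0, 0], [6.8, -23, -9, 0, 0, 0, 0], [5.5, -26.5, -9, 0, 0, 0, 0], [4, -30, -9, 0, 0, 0, 0], [2, -33.5, -9, 0, 0, 0, 0], [0, -37, -9, 0, 0, 0, 0], [-2, -40.5, -8.5, 0, 0, 0, 0], [-3.9, -43.7, -7, 0, 0, 0, 0], [-5.2, -46, -6, 0, 0, 0, 0], [-5.75, -46.8, -5.3, 0, 0, 0, 0], [-5.75, -46.8, -5.3, 0, 0, 0, 0]]

```text
clock: 15.3
tool_pos: [0.3948, 0.2643, 0.058]
orientation: [179.9, 0.1, -5.2]
force: [-0.1, 0.4, -1.2]
opening: 0.0474
gripper_force: 30.0
```

```bash
python3 -c "
from go import *
take('wrist','wi.png')
go((.3968,.2636,.019,-5.4))"
```

```text
t 15.35 [0.3954 0.2633 0.0586] [ 1.7991e+02  6.0000e-02 -5.2700e+00] op 0.0476 gf 30.0 F [ 0.4  0.2 -1.3]
[ 0.14 -0.05  3.96] [0.09 0.06 0.13] rows 1.0
```

View pics/wi.png

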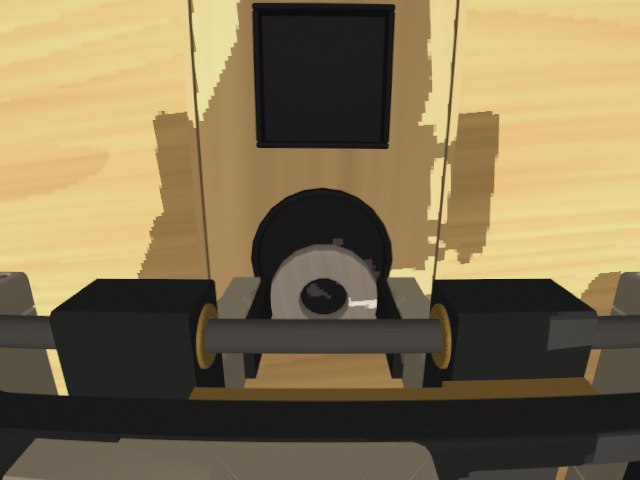

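The washer is held level, centred laterally (columns 272–377) over the dish (252–392). Lower and release.

Call:
play_rows:
  commands:
    - [[0.14, -0.02, 1.5, 0, 0, 0, 0], [0.14, -0.02, 3, 0, 0, 0, 0], [0.14, -0.02, 3.8, 0, 0, 0, 0], [0.14, -0.02, 4, 0, 0, 0, 0], [0.14, -0.02, 4.05, 0, 0, 0, 0], [0.14, -0.02, 4.05, 0, 0, 0, 0], [0.14, -0.02, 4.05, 0, 0, 0, 0]]

```text
clock: 15.93
tool_pos: [0.3982, 0.2634, 0.0193]
orientation: [-179.9, -0.0, -5.4]
force: [-0.4, 0.9, -1.5]
opening: 0.048
gripper_force: 30.0
```

```bash
python3 -c "
from go import *
go((.3968,.2636,.018,-5.4))"
```

```text
t 15.93 [0.3982 0.2634 0.0193] [-1.7995e+02 -4.0000e-02 -5.4100e+00] op 0.0480 gf 30.0 F [-0.4  0.9 -1.5]
[-0.14 -0.    0.13] [-0.05 -0.04 -0.01] rows 1.0
```

Call:
play_rows:
  commands:
    - [[-0.1, 0, 0.13, 0, 0, 0, 0], [-0.1, 0, 0.13, 0, 0, 0, 0], [-0.1, 0, 0.13, 0, 0, 0, 0.7], [-0.1, 0, 0.13, 0, 0, 0, 0.7], [-0.1, 0, 0.13, 0, 0, 0, 0.7], [-0.1, 0, 0.13, 0, 0, 0, 0.7], [-0.1, 0, -0.5, 0, 0, 0, 0.7], [-0.1, 0, -2, 0, 0, 0, 0.7], [-0.1, 0, -5, 0, 0, 0, 0.7], [-0.1, 0, -9, 0, 0, 0, 0.7], [0, 0, -11, 0, 0, 0, 0.7], [0, 0, -11, 0, 0, 0, 0.7], [0, 0, -11, 0, 0, 0, 0.7], [0, 0, -11, 0, 0, 0, 0.7]]

```text
clock: 17.1
tool_pos: [0.3973, 0.263, 0.1285]
orientation: [-180.0, 0.0, -5.4]
force: [-0.2, 0.2, -1.2]
opening: 0.0616
gripper_force: 0.0
```

Run:
```python
from go import *
from parts import *
s=take('wrist','wj.png');pickle.dump(s,open('wj.pkl','wb'))
f=cv2.cvtColor(s['frame'],cv2.COLOR_RGB2HSV)
c=edge(s,(323,220),80);e=cv2.fitEllipse(cv2.convexHull(c));print(e)
m=np.zeros((480,640),np.uint8);m[120:305,230:420]=(s['frame'].max(2)>70)[120:305,230:420]&(f[120:305,230:420,1]<85)
for k in cv2.findContours(m,cv2.RETR_EXTERNAL,cv2.CHAIN_APPROX_NONE)[0]:
    if cv2.contourArea(k)>300: e=cv2.fitEllipse(cv2.convexHull(k));print(e,onz(s,[e[0]],.018).round(4))
# short look: nut orientation from view c
Vc=pickle.load(open('wc.pkl','rb'))
go((.52,.1,.15,-30))
```

```text
((320.16729736328125, 227.16737365722656), (102.5022964477539, 105.62604522705078), 93.06396484375)
((384.8769836425781, 229.2075653076172), (18.718732833862305, 43.11014938354492), 4.553774833679199) [[0.3937 0.2173 0.018 ]]
((322.2300720214844, 230.88990783691406), (66.58332824707031, 67.45923614501953), 101.20135498046875) [[0.3967 0.2633 0.018 ]]
t 17.15 [0.3972 0.2627 0.1279] [ 1.7994e+02  5.0000e-02 -5.4000e+00] op 0.0611 gf 0.0 F [-0.5 -0.8 -0.9]
[13.76 15.04 -2.2 ] [ 0.07  0.04 24.6 ] rows 5.0
```

View pics/wj.png

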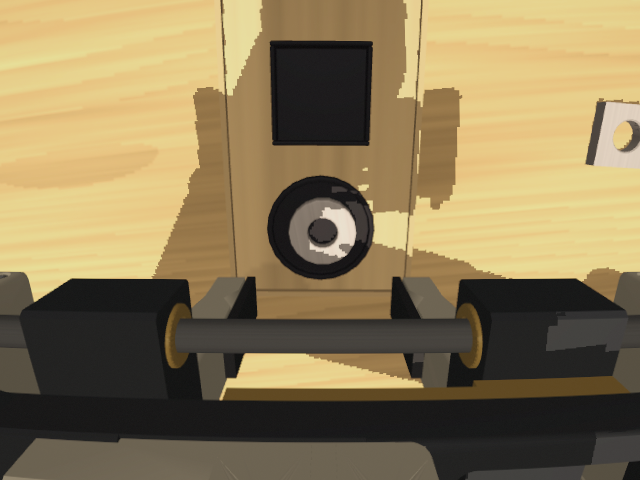

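The washer lies flat and concentric in the dish: washer (322,231), dish (320,227). Now to above the nut.

```bash
python3 -c "
from go import *
go((.6678,-.0978,.13,-30))"
```

```text
t 17.15 [0.3972 0.2627 0.1279] [ 1.7994e+02  5.0000e-02 -5.4000e+00] op 0.0611 gf 0.0 F [-0.5 -0.8 -0.9]
[30.34 33.34 -0.2 ] [ 0.07  0.04 24.6 ] rows 11.0
```

Call:
play_rows:
  commands:
    - [[30.3, 33.3, -0.2, 0, 0, 24.6, 0.7], [30.3, 33.3, -0.2, 0, 0, 24.6, 0.7], [30.3, 33.3, -0.2, 0, 0, 24.6, 0.7], [30.3, 33.3, -0.2, 0, 0, 24.6, 0.7], [30.3, 33.3, -0.2, 0, 0, 24.6, 0.7], [30.3, 33.3, -0.2, 0, 0, 24.6, 0.7], [30.3, 33.3, -0.2, 0, 0, 24.6, 0.7], [30.3, 33.3, -0.2, 0, 0, 24.6, 0.7], [30.3, 33.3, -0.2, 0, 0, 24.6, 0.7], [30.3, 33.3, -0.2, 0, 0, 24.6, 0.7], [30.3, 33.3, -0.2, 0, 0, 24.6, 0.7], [30.3, 33.3, -0.2, 0, 0, 24.6, 0.7], [30.3, 33.3, -0.2, 0, 0, 24.6, 0.7], [30.3, 33.3, -0.2, 0, 0, 24.6, 0.7]]

```text
clock: 18.32
tool_pos: [0.6671, -0.0969, 0.1286]
orientation: [179.9, 0.2, -30.0]
force: [-1.1, -0.2, -0.9]
opening: 0.0615
gripper_force: 0.0
```

Run:
```python
from go import *
from parts import *
s=take('wrist','wk.png');pickle.dump(s,open('wk.pkl','wb'))
c=edge(s,(323,225),60);h=cv2.convexHull(c);e=cv2.fitEllipse(h);print(e,cv2.contourArea(c))
print(onz(s,[e[0]],.01).round(4))
for k in(.01,.02,.03,.04): print(k,cv2.approxPolyDP(h,k*cv2.arcLength(h,True),True).reshape(-1,2).tolist())
go((.6678,-.0978,.05,-30))
```

```text
((324.1053466796875, 226.83738708496094), (54.149253845214844, 57.59721374511719), 10.568534851074219) 2215.0
[[ 0.6665 -0.0979  0.01  ]]
0.01 [[315, 199], [341, 203], [351, 236], [334, 254], [305, 249], [299, 232], [298, 219]]
0.02 [[315, 199], [343, 206], [351, 236], [334, 254], [305, 249], [298, 219]]
0.03 [[315, 199], [343, 206], [351, 236], [334, 254], [305, 249], [298, 219]]
0.04 [[315, 199], [343, 206], [351, 236], [334, 254], [305, 249], [299, 232]]
t 18.37 [ 0.6671 -0.0963  0.1292] [ 1.7993e+02  1.2000e-01 -2.9980e+01] op 0.0610 gf 0.0 F [ 0.2 -0.2 -0.1]
[0.15 0.08 7.92] [0.07 0.12 0.02] rows 2.0
```

View pics/wk.png

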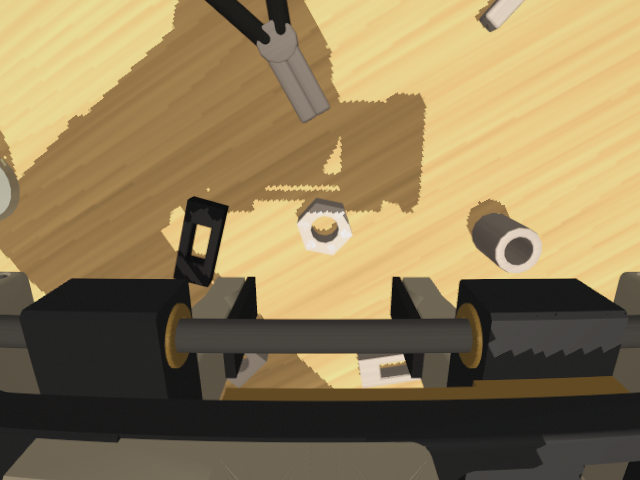

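The nut is at (324,227), bright top face with a dark far side; pliers tip at (315,110) and black plate (202,240) leave room for the fingers. I need the top face's edge angles.

Run:
```python
from go import *
from parts import *
s=pickle.load(open('wk.pkl','rb'));f=cv2.cvtColor(s['frame'],cv2.COLOR_RGB2HSV)
sl=np.s_[190:262,285:365]
m=np.zeros((480,640),np.uint8);m[sl]=(f[sl][...,1]<85)&(f[sl][...,2]>165)
c=max(cv2.findContours(m,cv2.RETR_EXTERNAL,cv2.CHAIN_APPROX_NONE)[0],key=cv2.contourArea)
h=cv2.convexHull(c);q=cv2.approxPolyDP(h,.03*cv2.arcLength(h,True),True).reshape(-1,2);print(cv2.boundingRect(c),q.tolist())
P=onz(s,h.reshape(-1,2),.02)[:,:2]*1000
# caliper width of the top face against direction: minimum at flats
best=[]
for a in np.arange(0,180,.5):
    n=np.array([np.cos(np.radians(a)),np.sin(np.radians(a))]);t=P@n;best.append((np.ptp(t),(t.max()+t.min())/2))
w=np.array(best)[:,0];tot=[w[i]+w[i+120]+w[i+240] for i in range(120)]
i=int(np.argmin(tot));print('flat normals',i/2,i/2+60,i/2+120,'widths',w[[i,i+120,i+240]],'max',w.max())
print('centre',P.min(0),P.max(0),(P.min(0)+P.max(0))/2)
for a in (i,i+120,i+240): print(a/2,best[a][1])
A=np.array([[np.cos(np.radians(a/2)),np.sin(np.radians(a/2))] for a in(i,i+120,i+240)])
print(np.linalg.lstsq(A,[best[a][1] for a in(i,i+120,i+240)],rcond=None)[0])
go((.6675,-.098,.13,-30))
```

```text
(296, 210, 57, 46) [[344, 212], [352, 235], [334, 254], [305, 249], [296, 224], [307, 212]]
flat normals 18.0 78.0 138.0 widths [36.80458269 36.64872582 34.45396867] max 41.706679277151466
centre [ 647.10591786 -117.15906183] [684.71775831 -78.46485455] [665.91183809 -97.81195819]
18.0 604.2004354449366
78.0 42.45813900566723
138.0 -560.6878225188588
[666.75237251 -97.95656887]
t 18.37 [ 0.6671 -0.0963  0.1292] [ 1.7993e+02  1.2000e-01 -2.9980e+01] op 0.0610 gf 0.0 F [ 0.2 -0.2 -0.1]
[ 0.12  0.13 -0.08] [0.07 0.12 0.02] rows 1.0
```

```bash
python3 -c "
from go import *
go((.667,-.098,.05,-12),(.667,-.098,.008,-12))"
```

```text
t 18.37 [ 0.6671 -0.0963  0.1292] [ 1.7993e+02  1.2000e-01 -2.9980e+01] op 0.0610 gf 0.0 F [ 0.2 -0.2 -0.1]
[0.09 0.14 7.92] [  0.05   0.13 -17.98] rows 3.0
[ 0.1   0.14 12.12] [  0.05   0.13 -17.98] rows 3.0
```

Call:
play_rows:
  commands:
    - [[0.1, 0.14, 3, 0, 0, -7, 0.65], [0.1, 0.14, 6, 0, 0, -14, 0.65], [0.1, 0.14, 8, 0, 0, -18, 0.65], [0.1, 0.14, 8, 0, 0, -18, 0.65], [0.1, 0.14, 10, 0, 0, -18, 0.65], [0.1, 0.14, 11.5, 0, 0, -18, 0.65], [0.1, 0.14, 12.1, 0, 0, -18, 0.65], [0.1, 0.14, 12.1, 0, 0, -18, 0.65], [0.1, 0.14, 12.1, 0, 0, -18, 0], [0.1, 0.14, 12.1, 0, 0, -18, 0], [0.1, 0.14, 12.1, 0, 0, -18, 0], [0.1, 0.14, 12.1, 0, 0, -18, 0], [0.1, 0.14, 12.1, 0, 0, -18, 0], [0.1, 0.14, 12.1, 0, 0, -18, 0], [0.1, 0.14, 12.1, 0, 0, -18, 0], [0.1, 0.14, 12.1, 0, 0, -18, 0]]

```text
clock: 19.7
tool_pos: [0.6689, -0.0984, 0.0107]
orientation: [-180.0, -0.1, -12.0]
force: [-2.2, 2.0, 6.6]
opening: 0.0357
gripper_force: 30.0
```

```bash
python3 -c "
from go import *
go((.3967,.2633,.1,-5.4),(.3967,.2633,.06,-5.4))"
```

```text
t 19.70 [ 0.6689 -0.0984  0.0107] [-1.7998e+02 -8.0000e-02 -1.1980e+01] op 0.0357 gf 30.0 F [-2.2  2.   6.6]
[-34.12 -29.73  -8.97] [-0.01 -0.08 -6.58] rows 12.0
[-34.12 -29.73  -4.97] [-0.01 -0.08 -6.58] rows 11.0
```

Call:
play_rows:
  commands:
    - [[0, 0, -0.5, 0, 0, 0, 0], [0, 0, -2, 0, 0, 0, 0], [0, 0, -5, 0, 0, 0, 0], [-0.7, -0.6, -8, 0, 0, 0, 0], [-2.3, -2, -9, 0, 0, 0, 0], [-4.6, -4, -9, 0, 0, -1, 0], [-7.2, -6.3, -9, 0, 0, -1.5, 0], [-9.9, -8.6, -9, 0, 0, -2, 0], [-12.6, -11, -9, 0, 0, -2.5, 0], [-15.3, -13.3, -9, 0, 0, -3, 0], [-18, -15.7, -9, 0, 0, -3.5, 0], [-20.7, -18, -9, 0, 0, -4, 0], [-23.4, -20.4, -9, 0, 0, -4.5, 0], [-26.1, -22.7, -9, 0, 0, -5, 0], [-28.8, -25.1, -9, 0, 0, -5.5, 0], [-31.2, -27.2, -8, 0, 0, -6, 0], [-33, -28.7, -7, 0, 0, -6.6, 0], [-34, -29.6, -6, 0, 0, -6.6, 0], [-34.1, -29.7, -5.5, 0, 0, -6.6, 0], [-34.1, -29.7, -5.5, 0, 0, -6.6, 0]]

```text
clock: 21.37
tool_pos: [0.3955, 0.2628, 0.0637]
orientation: [179.9, 0.1, -5.3]
force: [0.3, -0.6, -1.4]
opening: 0.0357
gripper_force: 30.0
```

Run:
```python
from go import *
import pickle
s=take('wrist','wl.png');pickle.dump(s,open('wl.pkl','wb'))
go((.3967,.2633,.033,-5.4))
```

```text
t 21.42 [0.3961 0.2626 0.0643] [ 1.7993e+02  4.0000e-02 -5.3500e+00] op 0.0360 gf 30.0 F [ 0.2 -0.6 -1.7]
[ 0.05 -0.08  3.13] [0.07 0.04 0.05] rows 1.0
```

View pics/wl.png

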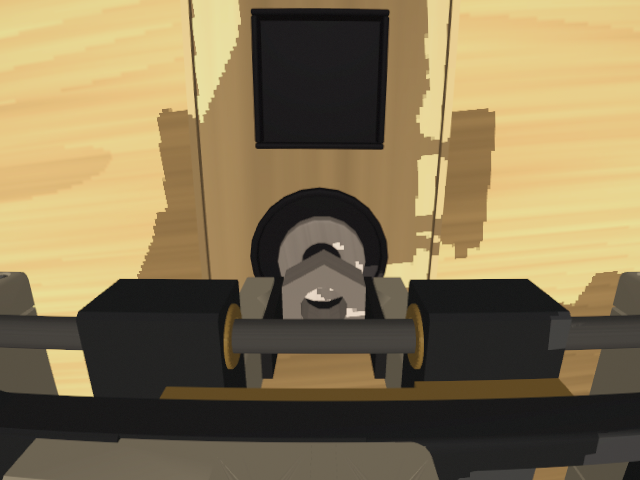

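The nut is held with corner forward; bottom front corner at about (323,250), top one near (323,287). I'll cast those to get the nut's offset in the hand.

Run:
```python
from go import *
import pickle
s=pickle.load(open('wl.pkl','rb'))
g=cv2.cvtColor(s['frame'],cv2.COLOR_RGB2GRAY).astype(int)
print(g[238:300:1,323].tolist())
u=np.array([np.cos(np.radians(-5.35)),np.sin(np.radians(-5.35)),0])
T=np.array([.3961,.2626,0])
for p,z in(((323,250),.0536),((323,287),.0736)):
    x=onz(s,[p],z)[0];print(x.round(4),'centre from TCP along x:',((x-T)@u-.0208).round(4))
```

```text
[118, 119, 118, 116, 99, 54, 24, 22, 24, 22, 24, 56, 81, 83, 83, 84, 84, 84, 84, 85, 85, 84, 84, 83, 84, 84, 93, 114, 123, 123, 122, 123, 123, 122, 123, 123, 122, 123, 122, 122, 123, 123, 123, 123, 122, 123, 123, 123, 124, 124, 123, 123, 122, 122, 122, 122, 121, 121, 121, 180, 209, 210]
[0.4143 0.2607 0.0536] centre from TCP along x: -0.0025
[0.4046 0.2616 0.0736] centre from TCP along x: -0.0122
```

Run:
```python
from go import *
import pickle
s=pickle.load(open('wl.pkl','rb'))
u=np.array([np.cos(np.radians(-5.35)),np.sin(np.radians(-5.35)),0])
T=np.array([.3961,.2626,0])
for p,z in(((323,249.2),.0536),((323,264.2),.0736)):
    x=onz(s,[p],z)[0];print(x.round(4),((x-T)@u-.0208).round(4))
c=np.array([.3967,.2633,0])+.002*u;print(c)
go((c[0],c[1],.0335,-5.4),(c[0],c[1],.0325,-5.4))
```

```text
[0.4147 0.2607 0.0536] -0.0021
[0.415  0.2607 0.0736] -0.0018
[0.39869129 0.26311352 0.        ]
t 21.42 [0.3961 0.2626 0.0643] [ 1.7993e+02  4.0000e-02 -5.3500e+00] op 0.0360 gf 30.0 F [ 0.2 -0.6 -1.7]
[ 0.25 -0.08  3.08] [0.07 0.04 0.05] rows 1.0
[ 0.25 -0.08  3.18] [0.07 0.04 0.05] rows 1.0
```

Both corners give an offset of −2 mm along tool x, so I shift the TCP by +2 mm.

Call:
play_rows:
  commands:
    - [[0.25, -0.08, 1.5, 0, 0, 0, 0], [0.25, -0.08, 2.6, 0, 0, 0, 0], [0.25, -0.08, 3, 0, 0, 0, 0], [0.25, -0.08, 3.08, 0, 0, 0, 0], [0.25, -0.08, 3.08, 0, 0, 0, 0], [0.25, -0.08, 3.08, 0, 0, 0, 0], [0.25, -0.08, 3.08, 0, 0, 0, 0]]

```text
clock: 22.0
tool_pos: [0.3994, 0.2637, 0.0345]
orientation: [-179.9, -0.0, -5.4]
force: [0.7, 0.4, -1.2]
opening: 0.0354
gripper_force: 30.0
```

Run:
```python
from go import *
go((.3987,.2631,.0325,-5.4))
```

```text
t 22.00 [0.3994 0.2637 0.0345] [-1.7994e+02 -4.0000e-02 -5.4100e+00] op 0.0354 gf 30.0 F [ 0.7  0.4 -1.2]
[-0.07  0.07  0.2 ] [-0.06 -0.04 -0.01] rows 1.0
```

Call:
play_rows:
  commands:
    - [[-0.07, 0.06, 0.15, 0, 0, 0, 0], [-0.07, 0.06, 0.24, 0, 0, 0, 0], [-0.07, 0.06, 0.24, 0, 0, 0, 0], [-0.07, 0.06, 0.24, 0, 0, 0, 0]]

```text
clock: 22.33
tool_pos: [0.3982, 0.2631, 0.0317]
orientation: [-180.0, -0.0, -5.4]
force: [-2.5, -1.1, 3.6]
opening: 0.0359
gripper_force: 30.0
```

Call:
play_rows:
  commands:
    - [[0, 0, 0, 0, 0, 0, 0.6], [0, 0, 0, 0, 0, 0, 0.6], [0, 0, 0, 0, 0, 0, 0.6], [0, 0, 0, 0, 0, 0, 0.6], [0, 0, -0.5, 0, 0, 0, 0.6], [0, 0, -2, 0, 0, 0, 0.6], [0, 0, -5, 0, 0, 0, 0.6], [0, 0, -9, 0, 0, 0, 0.6], [0, 0, -10, 0, 0, 0, 0.6], [0, 0, -10, 0, 0, 0, 0.6], [0, 0, -10, 0, 0, 0, 0.6]]

```text
clock: 23.25
tool_pos: [0.3984, 0.2634, 0.1325]
orientation: [-179.9, -0.1, -5.4]
force: [-0.6, -0.6, -0.8]
opening: 0.0525
gripper_force: 0.0
```

Run:
```python
from go import *
from parts import *
s=take('wrist','wm.png');pickle.dump(s,open('wm.pkl','wb'))
go((.5946,-.2084,.16,-5.4))
```

```text
t 23.30 [0.398  0.2628 0.1315] [-179.97    0.     -5.4 ] op 0.0526 gf 0.0 F [-0.7  0.3 -1.6]
[24.01 45.06 -2.87] [-0.03  0.   -0.  ] rows 13.0
```

View pics/wm.png

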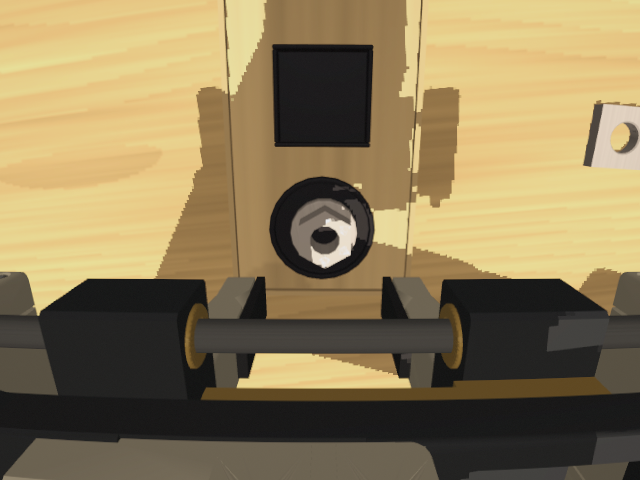

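The nut sits on the washer in the dish, at about (325,232). The hand is clear of it. My picture allowance is used up, so the rest is numeric checks only.

Run:
```python
from go import *
from parts import *
s=pickle.load(open('wm.pkl','rb'))
g=cv2.cvtColor(s['frame'],cv2.COLOR_RGB2GRAY).astype(int)
print('col325 from 190',g[190:276,325].tolist())
for r in(222,228,240,248): print('row',r,'from 286',g[r,286:362].tolist())
```

```text
col325 from 190 [24, 24, 23, 25, 25, 25, 25, 25, 59, 86, 100, 119, 126, 123, 119, 104, 84, 83, 84, 84, 87, 105, 122, 123, 124, 123, 123, 123, 123, 143, 163, 165, 164, 162, 174, 207, 196, 61, 61, 60, 50, 23, 23, 23, 23, 24, 23, 23, 23, 23, 22, 24, 23, 38, 67, 84, 86, 86, 86, 86, 87, 86, 86, 109, 188, 223, 225, 230, 229, 225, 224, 225, 228, 230, 228, 228, 202, 119, 93, 22, 23, 24, 19, 17, 20, 26]
row 222 from 286 [25, 23, 23, 25, 24, 45, 99, 122, 122, 122, 125, 125, 121, 103, 84, 84, 84, 91, 101, 114, 122, 123, 122, 123, 123, 123, 123, 123, 122, 123, 123, 123, 123, 123, 123, 123, 123, 123, 123, 164, 234, 231, 229, 226, 224, 224, 224, 224, 224, 224, 224, 224, 224, 224, 223, 223, 224, 219, 189, 149, 103, 83, 84, 94, 150, 208, 220, 216, 202, 145, 41, 60, 61, 59, 61, 61]
row 228 from 286 [23, 22, 23, 24, 43, 93, 121, 122, 123, 121, 122, 124, 124, 122, 123, 122, 122, 122, 122, 122, 123, 122, 122, 122, 123, 122, 123, 123, 124, 121, 111, 100, 74, 62, 61, 61, 61, 62, 61, 61, 60, 61, 62, 60, 80, 146, 197, 212, 224, 224, 224, 223, 223, 224, 228, 228, 228, 226, 224, 225, 225, 224, 226, 228, 223, 222, 221, 220, 218, 203, 142, 61, 61, 60, 60, 60]
row 240 from 286 [22, 23, 20, 22, 22, 46, 101, 121, 121, 121, 122, 123, 121, 123, 123, 123, 123, 123, 123, 123, 123, 123, 123, 119, 95, 77, 78, 73, 54, 33, 23, 22, 23, 24, 22, 23, 22, 23, 24, 22, 25, 23, 24, 24, 22, 24, 38, 57, 72, 79, 78, 78, 99, 172, 223, 223, 223, 223, 223, 223, 223, 223, 224, 223, 223, 218, 219, 219, 209, 169, 26, 23, 24, 22, 23, 22]
row 248 from 286 [23, 23, 22, 23, 22, 24, 23, 23, 28, 61, 108, 120, 122, 122, 122, 123, 122, 122, 123, 122, 122, 123, 122, 122, 146, 203, 204, 123, 82, 84, 83, 84, 84, 84, 83, 85, 86, 86, 86, 86, 86, 86, 86, 84, 84, 84, 84, 84, 83, 93, 157, 216, 224, 225, 227, 229, 229, 228, 229, 228, 227, 223, 223, 222, 209, 116, 62, 32, 23, 23, 24, 22, 22, 22, 23, 24]
```

Run:
```python
from go import *
from parts import *
s=pickle.load(open('wm.pkl','rb'))
P=onz(s,[(324,226.3),(324,252.8),(309.3,239.8),(338.5,239.8)],.041);print(P.round(4),'nut centre',((P[0]+P[1])/2)[0].round(4),((P[2]+P[3])/2)[1].round(4),np.linalg.norm(P[0]-P[1]),np.linalg.norm(P[2]-P[3]))
v=onz(s,[(324.5,205.3)],.021)[0];v2=onz(s,[(324.5,211)],.041)[0];u=np.array([np.cos(np.radians(-5.4)),np.sin(np.radians(-5.4)),0]);print((v-.0208*u).round(4),(v2-.0208*u).round(4))
W=onz(s,[(325,197.7),(325,267)],.021);print(W.round(4))
go((.5946,-.2084,.16,-5.4))
```

```text
[[0.4065 0.2619 0.041 ]
 [0.3875 0.2636 0.041 ]
 [0.3978 0.2728 0.041 ]
 [0.396  0.2528 0.041 ]] nut centre 0.397 0.2628 0.01909351636291133 0.020091399011981214
[0.396  0.2625 0.021 ] [0.3964 0.2625 0.041 ]
[[0.4222 0.2597 0.021 ]
 [0.3691 0.2646 0.021 ]]
t 23.30 [0.398  0.2628 0.1315] [-179.97    0.     -5.4 ] op 0.0526 gf 0.0 F [-0.7  0.3 -1.6]
[24.01 45.06 -2.87] [-0.03  0.   -0.  ] rows 13.0
```

The nut centre (.397,.263) matches the washer (.3967,.2633) within 1 mm. Now the sleeve.

Call:
play_rows:
  commands:
    - [[24, 45, -2.9, 0, 0, 0, 0.7], [24, 45, -2.9, 0, 0, 0, 0.7], [24, 45, -2.9, 0, 0, 0, 0.7], [24, 45, -2.9, 0, 0, 0, 0.7], [24, 45, -2.9, 0, 0, 0, 0.7], [24, 45, -2.9, 0, 0, 0, 0.7], [24, 45, -2.9, 0, 0, 0, 0.7], [24, 45, -2.9, 0, 0, 0, 0.7], [24, 45, -2.9, 0, 0, 0, 0.7], [24, 45, -2.9, 0, 0, 0, 0.7], [24, 45, -2.9, 0, 0, 0, 0.7], [24, 45, -2.9, 0, 0, 0, 0.7], [24, 45, -2.9, 0, 0, 0, 0.7], [24, 45, -2.9, 0, 0, 0, 0.7], [24, 45, -2.9, 0, 0, 0, 0.7], [24, 45, -2.9, 0, 0, 0, 0.7]]

```text
clock: 24.63
tool_pos: [0.594, -0.207, 0.1591]
orientation: [-180.0, 0.1, -5.4]
force: [0.1, 0.2, -0.3]
opening: 0.0612
gripper_force: 0.0
```

Run:
```python
from go import *
from parts import *
s=take('wrist','wn.png');pickle.dump(s,open('wn.pkl','wb'))
c=edge(s,(323,230),65);h=cv2.convexHull(c);print(cv2.boundingRect(c),cv2.contourArea(c),cv2.fitEllipse(h))
b=cv2.boundingRect(c);g=cv2.cvtColor(s['frame'],cv2.COLOR_RGB2GRAY).astype(int)
x=b[0]+b[2]//2;print('col',x,b[1]-4,g[b[1]-4:b[1]+b[3]+4,x].tolist())
y=b[1]+int(b[3]*.6);print('row',y,b[0]-4,g[y,b[0]-4:b[0]+b[2]+4].tolist())
go((.5946,-.2084,.16,-5.4))
```

```text
(304, 196, 45, 54) 1807.5 ((325.9848937988281, 223.27359008789062), (44.53589630126953, 54.31871032714844), 179.38267517089844)
col 326 192 [120, 119, 118, 112, 95, 83, 83, 83, 83, 83, 84, 84, 84, 83, 86, 148, 197, 210, 212, 214, 215, 213, 207, 179, 114, 121, 123, 123, 122, 121, 117, 115, 114, 112, 98, 81, 81, 81, 80, 81, 81, 81, 81, 81, 80, 81, 81, 81, 82, 124, 183, 211, 216, 215, 213, 212, 206, 200, 195, 195, 196, 198]
row 228 300 [197, 197, 197, 190, 157, 200, 206, 209, 211, 212, 213, 208, 191, 85, 70, 74, 75, 76, 77, 77, 79, 79, 81, 80, 81, 81, 81, 81, 81, 80, 79, 80, 80, 80, 77, 76, 75, 74, 72, 89, 156, 207, 214, 214, 212, 210, 208, 199, 173, 171, 199, 199, 199]
t 24.68 [ 0.5942 -0.2066  0.1596] [-1.7999e+02  8.0000e-02 -5.3400e+00] op 0.0612 gf 0.0 F [ 0.4 -0.8  0.7]
[ 0.05  0.17 -0.04] [-0.01  0.08  0.06] rows 1.0
```

Run:
```python
from go import *
import pickle
s=pickle.load(open('wn.pkl','rb'))
P=onz(s,[(326,207),(326,249.5),(326,215.4),(326,240.8),(304,228.2),(348.5,228.2)],.045);print(P.round(4),[np.linalg.norm(P[i]-P[i+1]).round(4) for i in(0,2,4)])
c=(P[0]+P[1]+P[2]+P[3])/4;c2=(P[4]+P[5])/2;print(c,c2)
go((c[0],c2[1],.08,-5.4),(c[0],c2[1],.018,-5.4))
```

```text
[[ 0.61   -0.2109  0.045 ]
 [ 0.5772 -0.2079  0.045 ]
 [ 0.6037 -0.2103  0.045 ]
 [ 0.5841 -0.2085  0.045 ]
 [ 0.5954 -0.1931  0.045 ]
 [ 0.5923 -0.2261  0.045 ]] [np.float64(0.0329), np.float64(0.0196), np.float64(0.0331)]
[ 0.59373335 -0.20942326  0.045     ] [ 0.59387937 -0.20962413  0.045     ]
t 24.68 [ 0.5942 -0.2066  0.1596] [-1.7999e+02  8.0000e-02 -5.3400e+00] op 0.0612 gf 0.0 F [ 0.4 -0.8  0.7]
[-0.01  0.3   7.96] [-0.01  0.08  0.06] rows 2.0
[ 0.    0.31 14.16] [-0.01  0.08  0.06] rows 4.0
```

Call:
play_rows:
  commands:
    - [[0, 0.3, 4, 0, 0, 0, 0.7], [0, 0.3, 8, 0, 0, 0, 0.7], [0, 0.3, 8, 0, 0, 0, 0.7], [0, 0.3, 10.5, 0, 0, 0, 0.7], [0, 0.3, 13, 0, 0, 0, 0.7], [0, 0.3, 14, 0, 0, 0, 0.7], [0, 0.3, 14, 0, 0, 0, 0.7], [0, 0.3, 14, 0, 0, 0, 0.7], [0, 0.3, 14, 0, 0, 0, 0], [0, 0.3, 14, 0, 0, 0, 0], [0, 0.3, 14, 0, 0, 0, 0], [0, 0.3, 14, 0, 0, 0, 0], [0, 0.3, 14, 0, 0, 0, 0], [0, 0.3, 14, 0, 0, 0, 0], [0, 0.3, 14, 0, 0, 0, 0], [0, 0.3, 14, 0, 0, 0, 0], [0, 0.3, 14, 0, 0, 0, 0]]

```text
clock: 26.1
tool_pos: [0.595, -0.2106, 0.021]
orientation: [180.0, -0.0, -5.4]
force: [0.3, 1.6, 4.7]
opening: 0.0325
gripper_force: 30.0
```

Run:
```python
from go import *
go((.4915,.2547,.13,-5.4),(.4915,.2547,.08,-5.4))
```

```text
t 26.10 [ 0.595  -0.2106  0.021 ] [ 1.7999e+02 -4.0000e-02 -5.3800e+00] op 0.0325 gf 30.0 F [0.3 1.6 4.7]
[-14.65 -45.35 -10.92] [ 0.01 -0.04  0.02] rows 12.0
[-14.66 -45.35  -5.92] [ 0.01 -0.04  0.02] rows 12.0
```

Call:
play_rows:
  commands:
    - [[0, 0, -0.5, 0, 0, 0, 0], [0, 0, -2, 0, 0, 0, 0], [0, 0, -5, 0, 0, 0, 0], [-0.3, -0.8, -8, 0, 0, 0, 0], [-0.9, -2.8, -10, 0, 0, 0, 0], [-1.9, -5.9, -10, 0, 0, 0, 0], [-2.9, -9, -10, 0, 0, 0, 0], [-4, -12.4, -10, 0, 0, 0, 0], [-5.1, -15.9, -10, 0, 0, 0, 0], [-6.2, -19.3, -10, 0, 0, 0, 0], [-7.3, -22.7, -10, 0, 0, 0, 0], [-8.4, -26.1, -10, 0, 0, 0, 0], [-9.5, -29.5, -10, 0, 0, 0, 0], [-10.6, -32.9, -10, 0, 0, 0, 0], [-11.7, -36.3, -10, 0, 0, 0, 0], [-12.8, -39.6, -10, 0, 0, 0, 0], [-13.7, -42.5, -9, 0, 0, 0, 0], [-14.4, -44.6, -8, 0, 0, 0, 0], [-14.65, -45.35, -6.5, 0, 0, 0, 0], [-14.65, -45.35, -6.5, 0, 0, 0, 0]]

```text
clock: 27.77
tool_pos: [0.4893, 0.2554, 0.0826]
orientation: [179.8, 0.2, -5.3]
force: [0.0, -0.8, -2.9]
opening: 0.0322
gripper_force: 30.0
```

Run:
```python
from go import *
go((.4915,.2547,.05,-5.4),(.4915,.2547,.0335,-5.4))
```

```text
t 27.77 [0.4893 0.2554 0.0826] [179.83   0.19  -5.3 ] op 0.0322 gf 30.0 F [ 0.  -0.8 -2.9]
[0.24 0.04 3.26] [0.17 0.19 0.1 ] rows 1.0
[0.25 0.03 4.91] [0.17 0.19 0.1 ] rows 2.0
```

Call:
play_rows:
  commands:
    - [[0.1, 0.03, 1.5, 0, 0, 0, 0], [0.1, 0.03, 3, 0, 0, 0, 0], [0.1, 0.03, 4.2, 0, 0, 0, 0], [0.1, 0.03, 4.8, 0, 0, 0, 0], [0.1, 0.03, 4.9, 0, 0, 0, 0], [0.1, 0.03, 4.9, 0, 0, 0, 0], [0.1, 0.03, 4.9, 0, 0, 0, 0]]

```text
clock: 28.35
tool_pos: [0.4928, 0.2543, 0.0371]
orientation: [-180.0, -0.0, -5.4]
force: [0.2, -0.1, -2.4]
opening: 0.032
gripper_force: 30.0
```

Run:
```python
from go import *
go((.4915,.2547,.0325,-5.4))
```

```text
t 28.35 [0.4928 0.2543 0.0371] [-1.7997e+02 -4.0000e-02 -5.4000e+00] op 0.0320 gf 30.0 F [ 0.2 -0.1 -2.4]
[-0.13 -0.03  0.46] [-0.03 -0.04 -0.  ] rows 1.0
```

Call:
play_rows:
  commands:
    - [[-0.1, 0, 0.2, 0, 0, 0, 0], [-0.1, 0, 0.4, 0, 0, 0, 0], [-0.1, 0, 0.48, 0, 0, 0, 0], [-0.1, 0, 0.48, 0, 0, 0, 0], [-0.1, 0, 0.48, 0, 0, 0, 0]]

```text
clock: 28.77
tool_pos: [0.4914, 0.2545, 0.032]
orientation: [-180.0, -0.0, -5.4]
force: [-1.9, -1.3, 3.4]
opening: 0.0323
gripper_force: 30.0
```

Call:
play_rows:
  commands:
    - [[0, 0, 0, 0, 0, 0, 0.6], [0, 0, 0, 0, 0, 0, 0.6], [0, 0, 0, 0, 0, 0, 0.6], [0, 0, 0, 0, 0, 0, 0.6], [0, 0, 0, 0, 0, 0, 0.6], [0, 0, -1, 0, 0, 0, 0.6], [0, 0, -3, 0, 0, 0, 0.6], [0, 0, -6, 0, 0, 0, 0.6], [0, 0, -10, 0, 0, 0, 0.6], [0, 0, -14, 0, 0, 0, 0.6], [0, 0, -16, 0, 0, 0, 0.6], [0, 0, -16, 0, 0, 0, 0.6], [0, 0, -16, 0, 0, 0, 0.6]]

```text
clock: 29.85
tool_pos: [0.4918, 0.255, 0.194]
orientation: [-179.8, -0.1, -5.4]
force: [0.1, -0.0, -0.8]
opening: 0.0527
gripper_force: 0.0
```

Run:
```python
from go import *
from parts import *
s=take('wrist','wo.png');pickle.dump(s,open('wo.pkl','wb'))
go((.49,.25,.2,-5.4))
def report(s,lo,hi):
    f=cv2.cvtColor(s['frame'],cv2.COLOR_RGB2HSV)
    m=((f[...,1]<85)&(f[...,2]>70)).astype(np.uint8);m[300:]=0
    for k in cv2.findContours(m,cv2.RETR_EXTERNAL,cv2.CHAIN_APPROX_NONE)[0]:
        if cv2.contourArea(k)>250:
            e=cv2.minAreaRect(k);print(np.round(e[0],1),np.round(e[1],1),cv2.contourArea(k),onz(s,[e[0]],.05).round(3)[0])
report(s,0,0)
```

```text
t 29.90 [0.4911 0.2544 0.1923] [-1.7993e+02 -3.0000e-02 -5.4000e+00] op 0.0528 gf 0.0 F [-0.2 -1.1 -1.1]
[-0.07  0.44 -0.77] [-0.07 -0.03  0.  ] rows 1.0
[324.  290.5] [17. 48.] 596.0 [0.428 0.26  0.05 ]
[413.  288.5] [21. 42.] 627.0 [0.423 0.183 0.05 ]
[233.5 288.5] [21. 41.] 621.0 [0.437 0.338 0.05 ]
[627.  285.5] [27. 24.] 561.5 [ 0.406 -0.013  0.05 ]
[ 16.  285.5] [27. 32.] 772.0 [0.456 0.539 0.05 ]
[556.7 233.6] [50.2 53.5] 2339.5 [0.461 0.059 0.05 ]
[324.5 218.5] [49. 41.] 1576.5 [0.492 0.254 0.05 ]
[321.5  99. ] [ 36. 123.] 4376.0 [0.585 0.248 0.05 ]
[582.7  56.6] [44.3 60.4] 2340.5 [0.601 0.047 0.05 ]
```

Sleeve stands at (.492,.254), the cup centre. Final check with the top camera that the look-alikes are unmoved, after moving the arm off the tray.

Call:
play_rows:
  commands:
    - [[10, -22, -4, 0, 0, 0, 0.6], [10, -22, -4, 0, 0, 0, 0.6], [10, -22, -4, 0, 0, 0, 0.6], [10, -22, -4, 0, 0, 0, 0.6], [10, -22, -4, 0, 0, 0, 0.6], [10, -22, -4, 0, 0, 0, 0.6], [10, -22, -4, 0, 0, 0, 0.6], [10, -22, -4, 0, 0, 0, 0.6], [10, -22, -4, 0, 0, 0, 0.6], [10, -22, -4, 0, 0, 0, 0.6]]

```text
clock: 30.73
tool_pos: [0.611, 0.463, 0.2307]
orientation: [179.9, 0.1, -5.4]
force: [-0.3, -0.9, 0.2]
opening: 0.0525
gripper_force: 0.0
```

Run:
```python
from m import *
g=get_obs();print(g['clock'],g['tool_pos'],g['force'])
s=take('top','tz.png')
for roi in((125,185,240,365),(270,140,520,345)):
    for c in blobs(s,'steel',roi,40):
        r=cv2.minAreaRect(c);print(np.round(r[0],1),np.round(r[1],1),round(r[2],1),cv2.contourArea(c))
```

```text
30.7333 [0.61096313 0.46295739 0.23073609] [-0.25121474 -0.90659673  0.21271447]
[171.5 271.5] [18.4 18.4] 45.0 255.0
[182.9 221.9] [53.4 15.7] 5.7 766.0
[296.2 297.9] [24.5 25.2] 8.1 565.0
[361.2 254.7] [34.2 15.2] 21.0 474.5
[302.7 214.1] [19.3 18.7] 73.3 322.5
[457. 149.] [ 7.  16.4] 71.6 82.0
[382.  144.5] [ 9. 10.] 90.0 86.0
```

Run:
```python
from m import *
s=take('top');g=s['frame'].max(2)[300:348,148:195]
c=max(cv2.findContours((cv2.inRange(g,50,255)[4:-4,4:-4]),cv2.RETR_EXTERNAL,cv2.CHAIN_APPROX_NONE)[0],key=cv2.contourArea)
print(cv2.boundingRect(c),cv2.contourArea(c))
m=(g>50)&(np.hypot(*(np.indices(g.shape)-np.array([23,22])[:,None,None]))<17);ys,xs=np.nonzero(m);print(xs.mean()+148,ys.mean()+300,m.sum())
P=onz(s,[(xs.mean()+148,ys.mean()+300)],.025);print(P,onz(s,[(171.5,271.5)],.056))
close_job()
```

```text
(4, 7, 28, 27) 552.5
169.8857142857143 324.00612244897957 490
[[0.39619148 0.26081108 0.025     ]] [[0.48958676 0.25351515 0.056     ]]
the job is handed in; nothing more can be done
```

I handed the job in at about 31 s: the long clamp is in the trough, the round washer in the dish with the nut centred on it, and the sleeve upright in the cup; the look-alikes did not move. The first grip on the clamp missed and was redone without shifting the bar.

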